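# Snap the speed knob back onto the laboratory stirrer

### The arm

A 7-joint arm with a two-finger parallel gripper is mounted at the origin on the work surface. World frame = base frame: x ahead of the robot, y to its left, z up, the work surface at z = 0. Lengths are in m, angles in rad, forces in N, time in s.
With the tool pointing down it reaches from about 0.4 to 0.85 m from the base axis. Payload 10.4 kg.
Tool frame: the origin (TCP) lies at the very end of the fingers, on their centre line; the grasp point (between the pads) lies 19 mm behind it (manip.grip_depth is the distance from the TCP to the grasp point, in m); z points along the fingers, y is the direction in which the jaws open and shut (so a half turn about z gives the same grasp; the last joint's range is limited). The gripper opens to 85 mm and grips with 20 to 120 N. Pads are 22 mm wide; open, the fingers measure 114 mm over their backs; the gripper's body (76 mm by 85 mm) begins 54 mm behind the grasp point. The pads swing forward as they close: fully open they stand 13 mm farther back than shut.
Start: joints at [-1.32, 0.332, -0.065, 1.46, 0.022, 1.35, -0.088], TCP at [0.169, 0.602, 0.192] pointing down, gripper open.
Joint ranges: [-2.6, 2.6], [-0.5, 2.12], [-1.47, 1.34], [0.16, 2.42], [-1.27, 4.41], [0.06, 2.06], [-2.6, 2.6]. Speed limits (rad/s): [2.22, 2.22, 2.79, 2.79, 3.14, 3.14, 3.14].

### API

Orientations are given as a unit quaternion [x, y, z, w].
In Python, from workcell import manip gives the robot as it stands.
- The arm moves only by the tool step_arm, never from a script. Its argument "motion" is a list of rows, each a list of 6 numbers: the shift along the tool's x, y, z in mm, then the turn, a rotation vector about the tool's x, y, z in degrees. A call has 1 to 20 rows; each row shifts and turns the pose as measured when the row begins, along the tool's axes as they then stand; what a row does not reach is not made up. A row lasts 1/8 s, in which the tool goes at most 62.5 mm and 10.7 degrees, less where a joint would pass 70% of its speed; a pose out of reach is approached as far as the arm can. A call with a gripper value outside its range is refused whole. "jaw" is the finger opening in mm, from 0 to 85.4, set as the call begins (left out, the last holds). The fingers move at their own pace and stop on an object; "force" is the grip in N (left out, the last holds). Time passes only in rows, so rows that do not move let the fingers close. It gives the time, the measured TCP pose, the force and the opening at its end, in the units of the state.
- manip.get_obs(): the state, without advancing time (a new reading comes with each control period).
- manip.camera(name): name is "scene" or "top" or "wrist"; returns the picture (384x512x3 uint8, blue, green, red); there is no depth.
- manip.camera_info(name): a dict with "camera_matrix" (3x3 intrinsics, pixels), "k1" (the pictures are not rectified: a ray, as slopes to the right and down, at radius r is drawn at 1 + k1 r^2 times it, then the intrinsics apply), "R" (3x3) and "t" (3): a world point X has camera coordinates R X + t. Camera axes: x right, y down, z forward; pixel columns grow to the right and rows downward; lengths in m; the calibration is good to about 2 mm. A picture is of the moment at which its call begins: read the wrist's pose just before it. camera_info takes no time and is no camera call; for the wrist camera it gives the pose at the moment of the call.
- manip.hand_in(): hands the job in, once; it reports no verdict.
The state is a dict: "clock": time; "joint_pos": joint angles; "joint_velocities": joint speeds; "tau": joint torques, N m; "position": TCP position; "ee_rot": TCP orientation; "ft_force": force on the tool from outside, world axes, zero at the start; "torque": the same for the moment, N m; "grip_width": opening from 0.0 (shut) to 1.0 (fully open).
Only numpy, scipy, OpenCV 4.12 (cv2) and the standard library are available. Lean on these libraries where they do the work, as an engineer would, in place of code of your own. Each camera call takes 0.05 s, during which the arm holds its last target.

### The job

The blue speed knob has come off the laboratory stirrer. Put it back on the bare D-shaft: feel for the flat without forcing it, then push gently until the knob snaps fully home on the deck, and let go. Leave the flask on the stirrer and the other things on the bench where they are.

Things in the scene. Friction and masses are not known exactly. Their poses are not given: they have to be found in the camera images.
- knob: Blue round knob, 46 mm in diameter, 38 mm tall, 40 to 85 g, standing on the bench, bore downwards; straight sides, can be gripped from any direction. Origin: centre of its underside; z up along its axis; x points to its white pointer line (on the top, centre to rim).
- knob_bore (a point): Top end of the knob's D-shaped bore, on the axis, 23 mm above the underside. The bore runs down to the underside: 17.6 mm across the round, its flat wall 3.8 mm from the axis on the pointer (+x) side, so 0.8 mm play all round on the shaft; the mouth is countersunk by 1.5 to 2 mm. Smooth, slides easily on the shaft.
- stirrer: White laboratory stirrer, 280 x 200 mm, fixed. Origin: centre of its underside on the bench; x points from its front (facing the robot) to its back, y to its left. Front 110 mm: level control deck, 70 mm high. Behind, the housing is 90 mm high, with a steel plate (164 mm across, top at 100 mm). A grey knob of the same size (fixed, leave it) is fitted 95 mm to the left of the bare shaft.
- shaft_tip (a point): Tip of the bare upright steel shaft, on its axis, 22 mm above the deck. 16 mm in diameter, square-cut top, a flat along its whole length 3 mm from the axis. The shaft is braked and does not turn. Which way its flat faces is not measured and this point does not show it: anywhere within 69 degrees either side of the stirrer's back (+x); see or feel it.
- shaft_foot (a point): Point on the shaft's axis at deck height. The knob slips on only when its pointer faces as the flat does (it finds its way from some 10 degrees off), else its underside stops near the tip, 18 to 22 mm above the deck. Slipped on, it meets spring catches 10 mm above the deck: 10 to 18 N of push takes it over, and it snaps onto the deck and stays. Over 80 N between knob and stirrer breaks it.
- flask: Conical glass flask on the stirrer's plate, 72 mm in diameter, 92 mm tall. Origin: centre of its underside. Leave it.
- bottle: Clear round bottle with a green cap, 72 mm in diameter, 130 mm tall, on the bench. Origin: centre of its underside. Leave it.
- tip_box: Box of pipette tips, 120 x 80 x 51 mm, pale with a yellow top. Origin: centre of its underside, x along its length. Leave it.
- tube_rack: Orange tube rack, 110 x 70 mm, 28 mm tall (47 mm with tubes). Origin: centre of its underside, x along its length. Leave it.
There are look-alikes about, which are no part of the job. What is meant by the knob is not black, brown or green, and is the larger of those in its own colour.

How it is judged:
By the outcome, as a careful person would: the job done as asked, in the order asked, and still so for the second after the job is handed in, with the robot touching nothing.
It also fails if it takes over 72 s, if anything falls off the work surface, if the arm or the gripper's body presses on something with over 40 N, if the wrist force passes 120 N, or if a joint passes its speed limit or range.

## Working session

There is one attempt and no reset: what is moved stays moved. The work goes in short steps, Python scripts to look and compute and a tool call to move; the robot and the scene stay as the last step left them, time stands still between calls to the robot, and variables do not carry over. Pictures are saved under pics/ and viewed, and the job is handed in when it is done.

Besides the shell and the picture viewer there is one more tool, called after "Request:" in YAML: its name, and indented under it one key for each argument. step_arm: Moves the arm, as the interface text tells. Its arguments: {"type":"object","properties":{"motion":{"type":"array"},"jaw":{"type":"number"},"force":{"type":"number"}},"required":["motion"]}

```bash
ls; mkdir -p pics
cat > h.py <<'E'
import numpy as np, cv2
from workcell import manip
from scipy.spatial.transform import Rotation as Rn
def snap(name,fn):
    ci=manip.camera_info(name); im=manip.camera(name); cv2.imwrite('pics/'+fn+'.png',im); np.save('pics/'+fn+'.npy',np.array([ci],dtype=object),allow_pickle=True); return im,ci
def load(fn): return cv2.imread('pics/'+fn+'.png'), np.load('pics/'+fn+'.npy',allow_pickle=True)[0]
def ray(ci,u,v):
    K=np.array(ci['camera_matrix']);p=np.linalg.inv(K)@[u,v,1];s=p[:2].copy();q=s.copy()
    for _ in range(30): q=s/(1+ci['k1']*(q@q))
    R=np.array(ci['R']);t=np.array(ci['t'])
    return -R.T@t, R.T@np.array([q[0],q[1],1])
def atz(ci,u,v,z):
    o,d=ray(ci,u,v); return o+d*(z-o[2])/d[2]
def proj(ci,X):
    c=np.array(ci['R'])@np.array(X)+np.array(ci['t']);q=c[:2]/c[2];q=q*(1+ci['k1']*(q@q))
    return (np.array(ci['camera_matrix'])@[q[0],q[1],1])[:2]
def tri(*obs):
    A=np.zeros((3,3));b=np.zeros(3);L=[]
    for ci,u,v in obs:
        o,d=ray(ci,u,v);d=d/np.linalg.norm(d);P=np.eye(3)-np.outer(d,d);A+=P;b+=P@o;L.append((o,P))
    x=np.linalg.solve(A,b); return x,[np.linalg.norm(P@(x-o)) for o,P in L]
def crop(fn,u0,v0,u1,v1,s,out):
    im=cv2.imread('pics/'+fn+'.png')[v0:v1,u0:u1]; cv2.imwrite('pics/'+out+'.png',cv2.resize(im,None,fx=s,fy=s,interpolation=cv2.INTER_CUBIC))
E
python3 - <<'E'
from h import *
for n in ['scene','top','wrist']:
    im,ci=snap(n,n+'0'); print(n,ci['camera_matrix'],ci['k1'],ci['R'],ci['t'])
print(manip.get_obs(), manip.grip_depth)
E
```

```text
pics
scene [[351.35484206   0.         259.60113665]
 [  0.         351.35484206 187.51746589]
 [  0.           0.           1.        ]] -0.05275936167461943 [[ 0.90916943  0.41636481  0.00716145]
 [ 0.35965421 -0.77643599 -0.5174901 ]
 [-0.20990426  0.47306182 -0.85565923]] [-0.50433801 -0.15816099  1.06434066]
top [[436.02124387   0.         251.74701044]
 [  0.         436.02124387 197.33647253]
 [  0.           0.           1.        ]] -0.10245911653478335 [[ 5.79672077e-04 -9.99992749e-01 -3.76387024e-03]
 [-9.77480860e-01  2.27650132e-04 -2.11023971e-01]
 [ 2.11023297e-01  3.80143582e-03 -9.77473640e-01]] [-0.02141108  0.54838477  1.37296624]
wrist [[314.98130567   0.         255.11358617]
 [  0.         314.98130567 189.43912215]
 [  0.           0.           1.        ]] -0.04808440177165414 [[ 0.27230719  0.96220812 -0.0020798 ]
 [ 0.92481833 -0.26112786  0.27662845]
 [ 0.26563105 -0.07725135 -0.9609747 ]] [-0.62384206 -0.03277021  0.38106435]
{'clock': 0.15, 'joint_pos': array([-1.31956865,  0.33269352, -0.06469927,  1.46075772,  0.02158814,
        1.34989684, -0.08849166]), 'joint_velocities': array([-2.96320451e-05, -1.09546836e-03,  3.95775832e-04, -4.57132579e-03,
       -1.45368404e-04, -6.62795725e-04,  7.18998438e-04]), 'tau': array([ 1.24517657e-03, -6.25828314e+01,  4.93399403e-02, -3.91852140e+01,
        1.63195410e-02,  7.55362969e-03,  2.58898336e-05]), 'position': array([0.16892064, 0.60139777, 0.19141499]), 'ee_rot': array([ 1.36475490e-01,  9.90643306e-01, -5.27519388e-04, -5.48471014e-05]), 'ft_force': array([-1.5885749 , -0.88374263,  1.32045463]), 'torque': array([ 0.00321148, -0.01550568, -0.04602635]), 'grip_width': 1.0012113793177488} 0.0187
```

View pics/scene0.png

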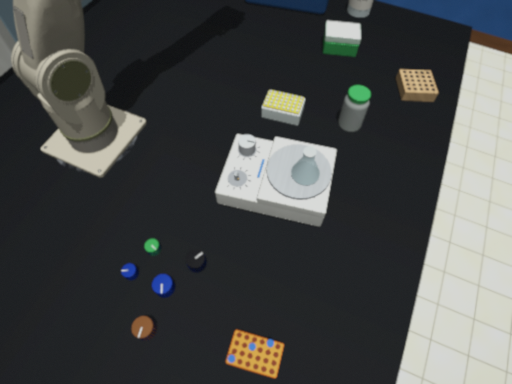

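View pics/top0.png

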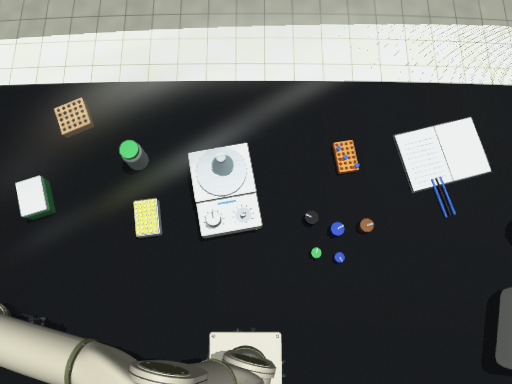

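View pics/wrist0.png

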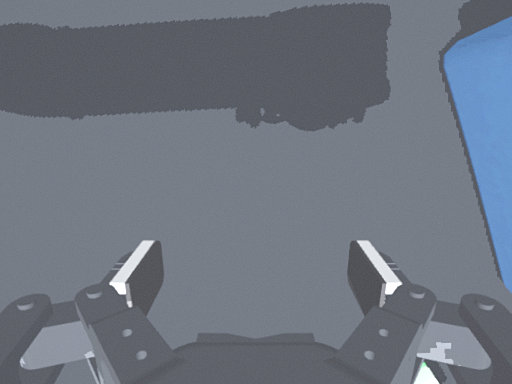

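The scene and top views both show the larger blue knob, at scene (162,285) and top (338,229). The bare shaft is near scene (237,178) and top (243,213). I'll enlarge both.

Run:
```python
from h import *
crop('scene0',110,230,210,305,8,'c1');crop('scene0',210,130,290,190,10,'c2')
crop('top0',295,200,385,265,8,'c3');crop('top0',185,190,275,245,8,'c4')
a=[cv2.imread(f'pics/c{i}.png') for i in (1,2,3,4)]
```

```text
(no output)
```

View pics/c1.png

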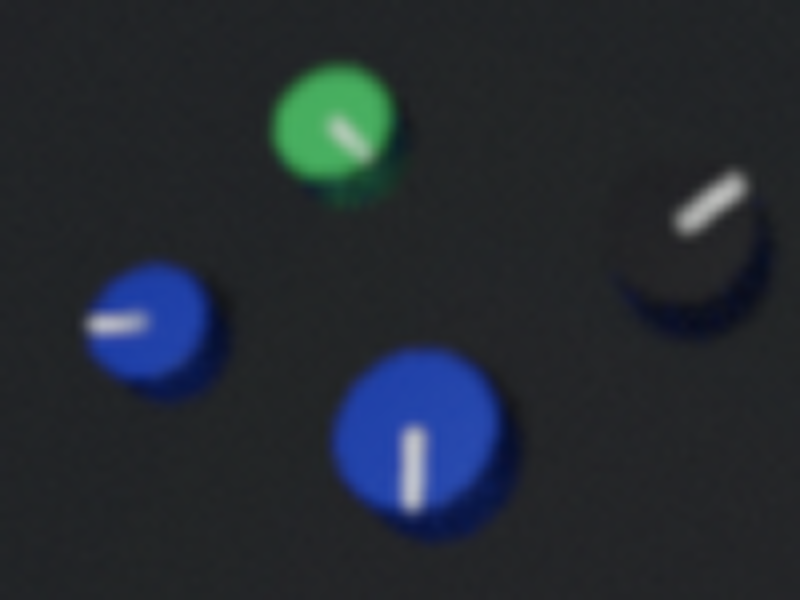

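View pics/c2.png

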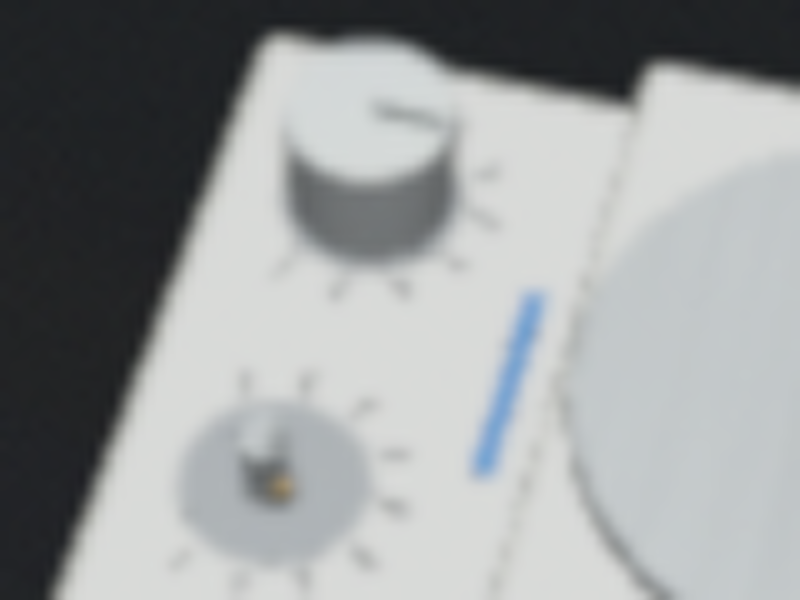

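View pics/c3.png

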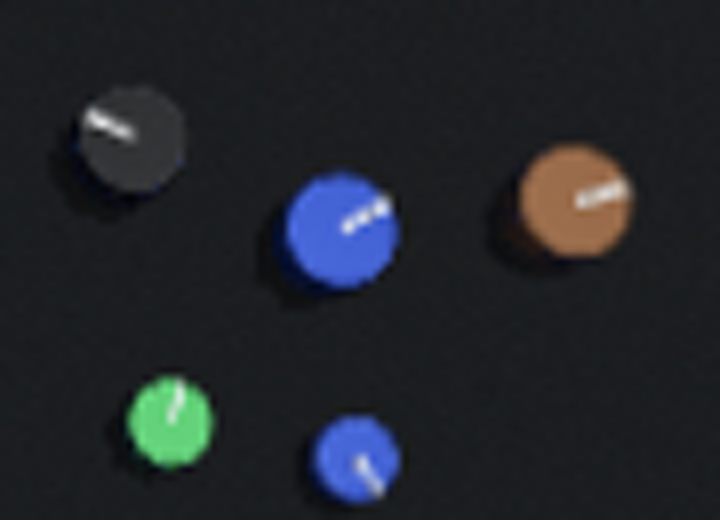

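View pics/c4.png

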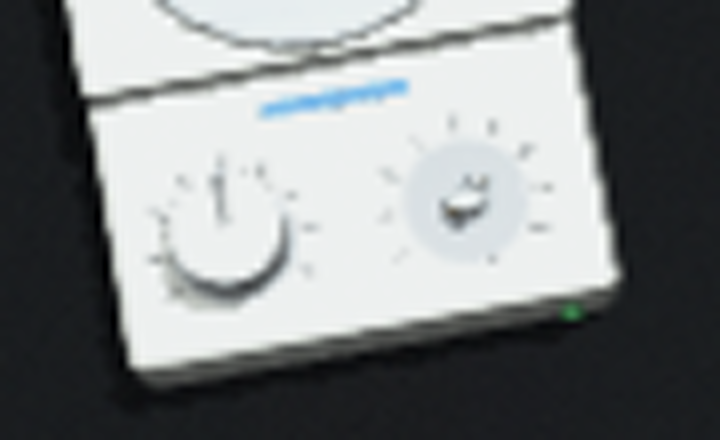

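Run:
```python
from h import *
s=load('scene0')[1];t=load('top0')[1]
f=lambda u0,v0,k,c:(u0+(c[0]+.5)/k-.5,v0+(c[1]+.5)/k-.5)
S1=lambda *c:f(110,230,8,c);S2=lambda *c:f(210,130,10,c);T3=lambda *c:f(295,200,8,c);T4=lambda *c:f(185,190,8,c)
def go(n,a,b):print(n,tri((s,*a),(t,*b)))
go('knob',S1(417,430),T3(342,230))
go('knobtip',S1(411,505),T3(386,205))
go('smallblue',S1(150,322),T3(357,460))
go('shaft',S2(264,430),T4(463,205))
go('greyknob',S2(372,110),T4(225,228))
go('bar1',S2(537,297),T4(262,108));go('bar2',S2(483,468),T4(406,85))
for z in(.038,):
  for a,b in (((417,430),(342,230)),):
    print(atz(s,*S1(*a),z),atz(t,*T3(*b),z))
  p,q=atz(s,*S1(414,432),z),atz(s,*S1(411,505),z);d=q-p;print('yaw',np.degrees(np.arctan2(d[1],d[0])))
  d=q-atz(s,*S1(417,430),z);print('yaw',np.degrees(np.arctan2(d[1],d[0])))
  p,q=atz(t,*T3(347,227),z),atz(t,*T3(386,205),z);d=q-p;print('yaw',np.degrees(np.arctan2(d[1],d[0])))
print(atz(t,*T4(465,200),.07))
o=manip.get_obs();M=Rn.from_quat(o['ee_rot']).as_matrix();print(M.round(3))
```

```text
knob (array([ 0.44814209, -0.30298635,  0.03910482]), [np.float64(0.00017673216008961095), np.float64(0.00017673216008954565)])
knobtip (array([ 0.45833369, -0.32173935,  0.03943393]), [np.float64(0.0003593593107189958), np.float64(0.0003593593107190285)])
smallblue (array([ 0.35476314, -0.30786542,  0.02758943]), [np.float64(0.00010467582909246503), np.float64(0.00010467582909249984)])
shaft (array([0.48373812, 0.00848279, 0.09072366]), [np.float64(0.0005114405215901714), np.float64(0.000511440521590291)])
greyknob (array([0.4708892 , 0.10084636, 0.10848155]), [np.float64(0.00025832132998440335), np.float64(0.0002583213299844448)])
bar1 (array([0.52539846, 0.08945579, 0.0716469 ]), [np.float64(0.0014624618554812995), np.float64(0.0014624618554812104)])
bar2 (array([0.53514095, 0.0316177 , 0.07459277]), [np.float64(0.0004194150640079904), np.float64(0.0004194150640077524)])
[ 0.44763446 -0.30297343  0.038     ] [ 0.44839456 -0.3030517   0.038     ]
yaw -59.907764847228094
yaw -62.14130183669974
yaw -61.19704003105025
[0.48899841 0.00786499 0.07      ]
[[-0.963  0.27  -0.   ]
 [ 0.27   0.963 -0.001]
 [-0.    -0.001 -1.   ]]
```

```bash
cat >> h.py <<'E'
def toolpose():
    o=manip.get_obs(); return np.array(o['position']),Rn.from_quat(o['ee_rot']),o
def down(yaw): # tool x at world yaw, z down
    c,s=np.cos(np.radians(yaw)),np.sin(np.radians(yaw)); return Rn.from_matrix(np.array([[c,s,0],[s,-c,0],[0,0,-1]]))
def plan(pos,yaw,maxmm=55,maxdeg=9):
    p,R,o=toolpose(); Rt=down(yaw); pos=np.array(pos)
    rv=(R.inv()*Rt).as_rotvec(); d=pos-p
    n=int(max(1,np.ceil(np.linalg.norm(d)*1e3/maxmm),np.ceil(np.degrees(np.linalg.norm(rv))/maxdeg)))
    print('n',n,'dist',np.linalg.norm(d),'turn',np.degrees(rv).round(1))
    for i in range(n):
        Ri=R*Rn.from_rotvec(rv*i/n)
        print((list((Ri.inv().apply(d/n)*1e3).round(1))+list(np.degrees(rv/n).round(2))),end=', ')
    print()
def st():
    p,R,o=toolpose();M=R.as_matrix();print('t',round(o['clock'],2),'p',p.round(4),'yaw',np.degrees(np.arctan2(M[1,0],M[0,0])).round(2),'tilt',M[:,2].round(3),'F',o['ft_force'].round(2),'T',o['torque'].round(3),'g',round(o['grip_width'],3),'j',np.round(o['joint_pos'],2))
E
python3 - <<'E'
from h import *
p,R,o=toolpose();ci=manip.camera_info('wrist');Rc=np.array(ci['R']);c=-Rc.T@np.array(ci['t'])
print('cam in tool',R.inv().apply(c-p),'axis in tool',R.inv().apply(Rc[2]))
st()
# target: shaft tip centre; cam rel shaft
for yaw in (100,180):
  Rt=down(yaw); off=Rt.apply(R.inv().apply(c-p)); ax=Rt.apply(R.inv().apply(Rc[2]))
  z=.24; h=z+off[2]-.09; tgt=np.array([.486,.008])-off[:2]+ -ax[:2]/-ax[2]*h; print(yaw,tgt,h)
plan([.486,-.06,.25],100)
E
```

```text
cam in tool [ 7.26890901e-02 -6.94875699e-05 -1.82661045e-01] axis in tool [-0.27657938 -0.00133047  0.96099015]
t 0.15 p [0.1689 0.6014 0.1914] yaw 164.31 tilt [-0.    -0.001 -1.   ] F [-1.59 -0.88  1.32] T [ 0.003 -0.016 -0.046] g 1.001 j [-1.32  0.33 -0.06  1.46  0.02  1.35 -0.09]
100 [0.48251889 0.03079479] 0.33266104502686233
180 [0.46294702 0.00853005] 0.33266104502686233
n 14 dist 0.7358114805192139 turn [-0.1  0.  64.3]
[np.float64(-34.6), np.float64(-39.4), np.float64(-4.1), np.float64(-0.0), np.float64(0.0), np.float64(4.59)], [np.float64(-37.6), np.float64(-36.5), np.float64(-4.1), np.float64(-0.0), np.float64(0.0), np.float64(4.59)], [np.float64(-40.4), np.float64(-33.3), np.float64(-4.1), np.float64(-0.0), np.float64(0.0), np.float64(4.59)], [np.float64(-43.0), np.float64(-30.0), np.float64(-4.2), np.float64(-0.0), np.float64(0.0), np.float64(4.59)], [np.float64(-45.2), np.float64(-26.5), np.float64(-4.2), np.float64(-0.0), np.float64(0.0), np.float64(4.59)], [np.float64(-47.2), np.float64(-22.7), np.float64(-4.2), np.float64(-0.0), np.float64(0.0), np.float64(4.59)], [n
[... 178 characters left out ...]
0.0), np.float64(0.0), np.float64(4.59)], [np.float64(-51.3), np.float64(-10.8), np.float64(-4.2), np.float64(-0.0), np.float64(0.0), np.float64(4.59)], [np.float64(-52.0), np.float64(-6.7), np.float64(-4.2), np.float64(-0.0), np.float64(0.0), np.float64(4.59)], [np.float64(-52.3), np.float64(-2.5), np.float64(-4.2), np.float64(-0.0), np.float64(0.0), np.float64(4.59)], [np.float64(-52.4), np.float64(1.7), np.float64(-4.2), np.float64(-0.0), np.float64(0.0), np.float64(4.59)], [np.float64(-52.1), np.float64(5.9), np.float64(-4.2), np.float64(-0.0), np.float64(0.0), np.float64(4.59)], [np.float64(-51.4), np.float64(10.0), np.float64(-4.2), np.float64(-0.0), np.float64(0.0), np.float64(4.59)],
```

Request:
step_arm:
  motion:
    - [-31, -39, -4, 0, 0, 5]
    - [-34, -36, -4, 0, 0, 5]
    - [-37, -33, -4, 0, 0, 5]
    - [-39, -30, -4, 0, 0, 5]
    - [-41, -26, -4, 0, 0, 5]
    - [-43, -22, -4, 0, 0, 5]
    - [-45, -18, -4, 0, 0, 5]
    - [-47, -14, -4, 0, 0, 5]
    - [-48, -10, -4, 0, 0, 5]
    - [-48, -6, -4, 0, 0, 5]
    - [-48, -2, -4, 0, 0, 5]
    - [-48, 2, -4, 0, 0, 5]
    - [-48, 6, -4, 0, 0, 4]

```text
clock: 1.78
position: [0.4036, -0.0073, 0.2428]
ee_rot: [0.653, 0.757, -0.001, -0.0]
ft_force: [0.6, 0.9, -0.0]
grip_width: 1.003
```

Run:
```python
from h import *
st(); plan([.484,-.015,.18],100)
```

```text
t 1.77 p [ 0.4036 -0.0073  0.2428] yaw 98.49 tilt [-0.002 -0.001 -1.   ] F [ 0.61  0.93 -0.03] T [ 0.037 -0.068  0.015] g 1.003 j [-0.74 -0.27  0.54  1.93  0.14  1.45 -0.09]
n 2 dist 0.10231223387716817 turn [-0.1  0.1 -1.5]
[np.float64(-9.7), np.float64(39.3), np.float64(31.3), np.float64(-0.07), np.float64(0.03), np.float64(-0.76)], [np.float64(-10.3), np.float64(39.1), np.float64(31.4), np.float64(-0.07), np.float64(0.03), np.float64(-0.76)],
```

Request:
step_arm:
  motion:
    - [-10, 39, 31, 0, 0, -1]
    - [-10, 39, 31, 0, 0, 0]
    - [0, 0, 0, 0, 0, 0]

```text
clock: 2.15
position: [0.4869, -0.0194, 0.1797]
ee_rot: [0.649, 0.761, -0.0, 0.001]
ft_force: [0.8, 0.7, 0.2]
grip_width: 1.001
```

Run:
```python
from h import *
st(); im,ci=snap('wrist','w1'); print(proj(ci,[.485,.008,.092]),proj(ci,[.485,.008,.07]))
```

```text
t 2.15 p [ 0.4869 -0.0194  0.1797] yaw 99.1 tilt [ 0.001 -0.001 -1.   ] F [0.75 0.69 0.24] T [-0.018  0.021 -0.007] g 1.001 j [-0.74  0.01  0.7   1.86 -0.01  1.27  0.12]
[260.72581603 151.19377939] [260.32759656 147.36397639]
```

View pics/w1.png

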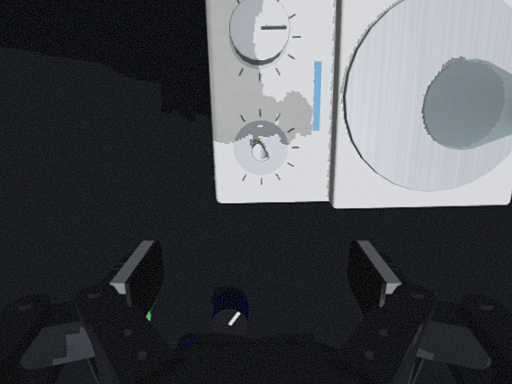

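Run:
```python
from h import *
crop('w1',225,110,300,185,8,'w1c')
```

```text
(no output)
```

View pics/w1c.png

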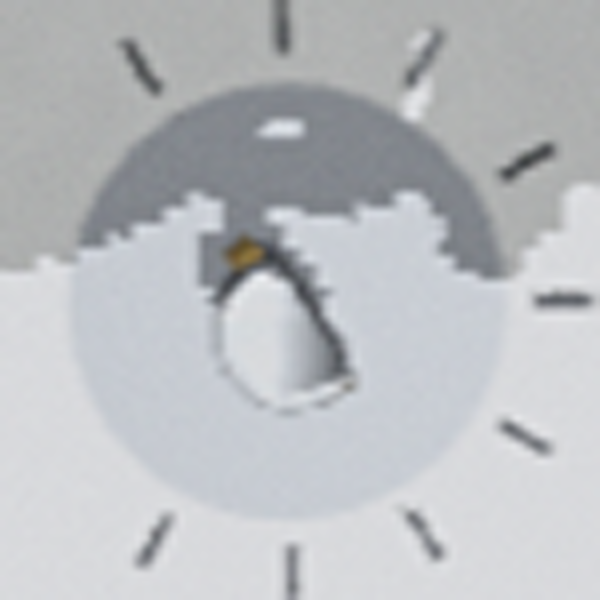

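Request:
step_arm:
  motion:
    - [-20, 0, 35, 0, 0, 0]
    - [-24, 0, 35, 0, 0, 0]
    - [0, 0, 0, 0, 0, 0]

```text
clock: 2.58
position: [0.4939, -0.0617, 0.1127]
ee_rot: [0.648, 0.762, 0.004, 0.001]
ft_force: [-0.3, -0.3, 0.9]
grip_width: 1.002
```

Run:
```python
from h import *
st(); im,ci=snap('wrist','w2'); u,v=proj(ci,[.486,.008,.092]); print(u,v,proj(ci,[.486,.008,.07]))
u,v=int(u),int(v);u0=max(u-40,0);v0=max(v-35,0);crop('w2',u0,v0,u0+80,v0+70,10,'w2c');print(u0,v0)
```

```text
t 2.58 p [ 0.4939 -0.0617  0.1127] yaw 99.23 tilt [ 0.007  0.005 -1.   ] F [-0.35 -0.33  0.91] T [ 0.024  0.007 -0.017] g 1.002 j [-0.67  0.12  0.75  1.93 -0.09  1.12  0.29]
263.9845120545606 100.95070520547935 [262.91261363 100.85853353]
223 65
```

View pics/w2c.png

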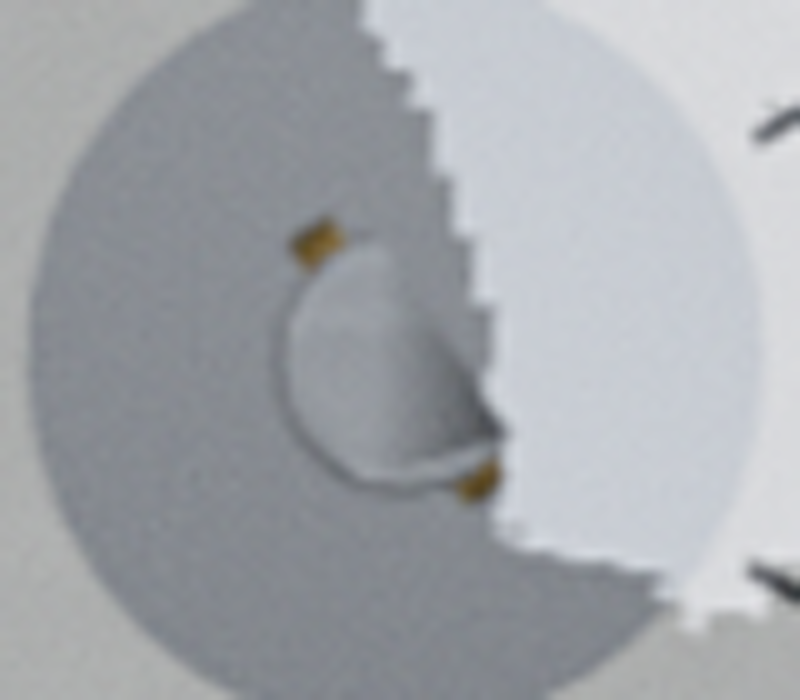

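Run:
```python
from h import *
im,ci=load('w2')
g=lambda x,y:(223+(x+.5)/10-.5,65+(y+.5)/10-.5)
a,b=[atz(ci,*g(*q),.092)[:2] for q in((380,245),(500,435))];d=b-a;print('flat',a,b,'len',np.linalg.norm(d),'yaw',np.degrees(np.arctan2(d[1],d[0]))+90)
a,b=[atz(ci,*g(*q),.08)[:2] for q in((318,242),(480,480))];d=b-a;print('catch',a,b,(a+b)/2,np.linalg.norm(d),'yaw',np.degrees(np.arctan2(d[1],d[0]))+90)
print('disc centre from edges L30,R762, ', atz(ci,*g(396,361),.07))
for (cx,cy,yaw) in((.4855,.0085,42),):
  print([proj(ci,[cx,cy,z]) for z in(.07,.092)])
  big=cv2.imread('pics/w2c.png')
  th=np.radians(np.linspace(68,292,60));P=[[8*np.cos(t),8*np.sin(t)] for t in th];P=np.array(P)/1e3
  for z,col in((.092,(0,0,255)),(.07,(0,255,0))):
    y=np.radians(yaw);M=np.array([[np.cos(y),-np.sin(y)],[np.sin(y),np.cos(y)]]);Q=P@M.T+[cx,cy]
    px=[(( proj(ci,[*q,z])-[223,65]+.5)*10-.5) for q in Q];cv2.polylines(big,[np.int32(px)],True,col,1)
  cv2.imwrite('pics/ov.png',big)
```

```text
flat [0.48272022 0.01471257] [0.49202775 0.0045932 ] len 0.01374888186023577 yaw 42.60701902854883
catch [0.47888984 0.01468101] [0.49197283 0.00132704] [0.48543133 0.00800403] 0.018694728041191547 yaw 44.41273451203842
disc centre from edges L30,R762,  [0.48545594 0.00805416 0.07      ]
[array([262.31838637, 100.00408666]), array([263.32688218, 100.0039511 ])]
```

View pics/ov.png

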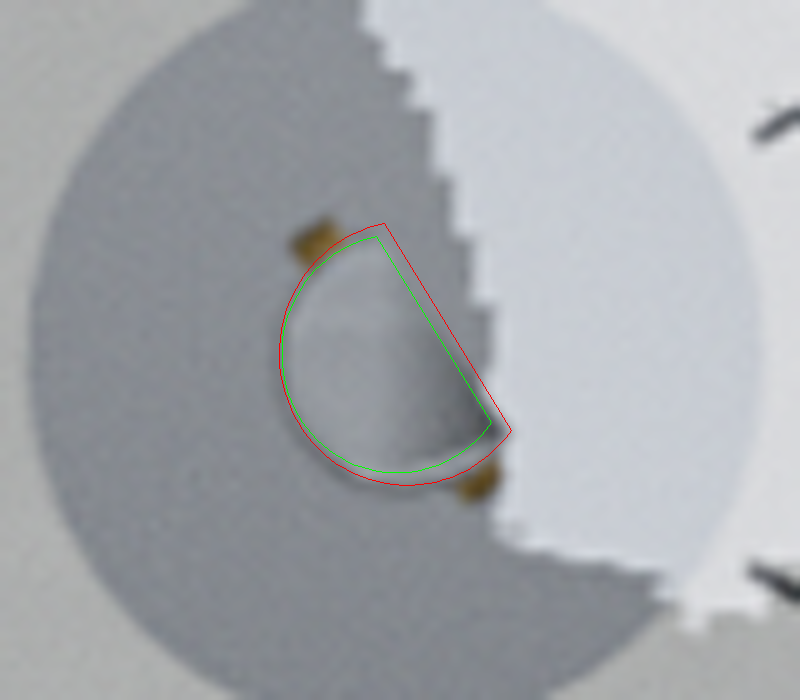

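Run:
```python
from h import *
plan([.395,-.345,.09],40)
```

```text
n 7 dist 0.3024266007485111 turn [ 0.4 -0.5 59.3]
[np.float64(-37.8), np.float64(-20.7), np.float64(3.1), np.float64(0.05), np.float64(-0.07), np.float64(8.47)], [np.float64(-40.4), np.float64(-14.9), np.float64(3.1), np.float64(0.05), np.float64(-0.07), np.float64(8.47)], [np.float64(-42.2), np.float64(-8.8), np.float64(3.2), np.float64(0.05), np.float64(-0.07), np.float64(8.47)], [np.float64(-43.0), np.float64(-2.4), np.float64(3.3), np.float64(0.05), np.float64(-0.07), np.float64(8.47)], [np.float64(-42.9), np.float64(3.9), np.float64(3.3), np.float64(0.05), np.float64(-0.07), np.float64(8.47)], [np.float64(-41.8), np.float64(10.2), np.float64(3.4), np.float64(0.05), np.float64(-0.07), np.float64(8.47)], [np.float64(-39.9), np.float64(16.3), np.float64(3.4), np.float64(0.05), np.float64(-0.07), np.float64(8.47)],
```

Request:
step_arm:
  motion:
    - [-38, -21, 3, 0, 0, 8]
    - [-40, -15, 3, 0, 0, 8.5]
    - [-42, -9, 3, 0, 0, 8.5]
    - [-43, -2, 3, 0, 0, 8.5]
    - [-43, 4, 3, 0, 0, 8.5]
    - [-42, 10, 3, 0, 0, 8.5]
    - [-40, 16, 4, 0, 0, 8.5]
    - [0, 0, 0, 0, 0, 0]
  jaw: 70

```text
clock: 3.62
position: [0.402, -0.3425, 0.1013]
ee_rot: [0.942, 0.336, 0.019, -0.002]
ft_force: [0.3, 0.5, 0.2]
grip_width: 0.824
```

Run:
```python
from h import *
st(); im,ci=snap('wrist','w3'); print(proj(ci,[.448,-.303,.038]))
```

```text
t 3.62 p [ 0.402  -0.3425  0.1013] yaw 39.25 tilt [ 0.034  0.017 -0.999] F [0.27 0.54 0.16] T [0.    0.059 0.005] g 0.824 j [-0.26  0.28  1.05  1.89 -0.31  1.12  0.02]
[254.85951062 113.06885505]
```

View pics/w3.png

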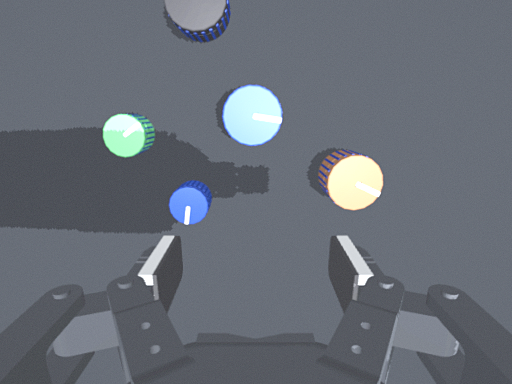

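Run:
```python
from h import *
crop('w3',212,75,292,155,8,'w3c')
im,ci=load('w3'); hsv=cv2.cvtColor(im,cv2.COLOR_BGR2HSV)
```

```text
(no output)
```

View pics/w3c.png

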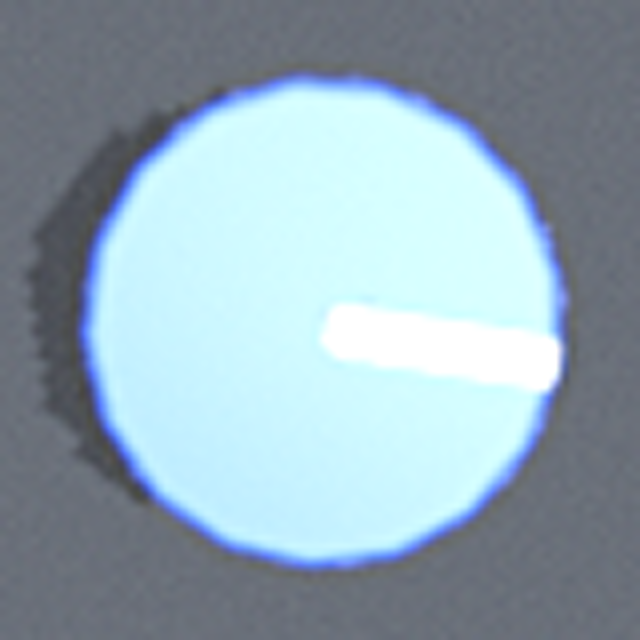

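Run:
```python
from h import *
im,ci=load('w3')
g=lambda x,y:(212+(x+.5)/8-.5,75+(y+.5)/8-.5)
c=atz(ci,*g(323,320),.038);print('c',c)
s,t=load('scene0')[1],load('top0')[1]
f=lambda u0,v0,k,c:(u0+(c[0]+.5)/k-.5,v0+(c[1]+.5)/k-.5)
print(tri((ci,*g(323,320)),(t,*f(295,200,8,(342,230))),(s,*f(110,230,8,(417,430)))))
a,b=[atz(ci,*g(*q),.038) for q in((342,331),(552,361))];d=(b-a);print('ptr yaw',np.degrees(np.arctan2(d[1],d[0])))
e=[atz(ci,*g(*q),.038) for q in((85,320),(560,320),(323,75),(323,565))];print(np.linalg.norm(e[0]-e[1]),np.linalg.norm(e[2]-e[3]))
st();plan([.4475,-.3025,.075],40)
```

```text
c [ 0.44571031 -0.30196362  0.038     ]
(array([ 0.44724046, -0.3026311 ,  0.03839823]), [np.float64(0.0016669824506058016), np.float64(0.0011291811754867655), np.float64(0.0006281939861547531)])
ptr yaw -58.80469640939639
0.04570320459749718 0.046139756257034606
t 3.67 p [ 0.4032 -0.3408  0.1014] yaw 39.49 tilt [ 0.035  0.018 -0.999] F [ 0.09 -0.13 -0.56] T [-0.013  0.018 -0.04 ] g 0.82 j [-0.26  0.28  1.05  1.89 -0.31  1.12  0.02]
n 2 dist 0.06421855502589871 turn [ 0.5 -2.2 -0.5]
[np.float64(28.7), np.float64(-0.8), np.float64(14.3), np.float64(0.24), np.float64(-1.09), np.float64(-0.26)], [np.float64(29.0), np.float64(-0.7), np.float64(13.7), np.float64(0.24), np.float64(-1.09), np.float64(-0.26)],
```

Request:
step_arm:
  motion:
    - [28, -1, 13, 0.2, -1.1, 0]
    - [28, -1, 13, 0.2, -1.1, 0]
    - [0, 0, 0, 0, 0, 0]
    - [0, 0, 0, 0, 0, 0]

```text
clock: 4.18
position: [0.4528, -0.2953, 0.0806]
ee_rot: [0.939, 0.344, 0.004, -0.0]
ft_force: [0.6, -0.2, 0.5]
grip_width: 0.821
```

Run:
```python
from h import *
st(); im,ci=snap('wrist','w4'); st();print(proj(ci,[.447,-.3025,.038]))
```

```text
t 4.17 p [ 0.4528 -0.2953  0.0806] yaw 40.23 tilt [ 0.008  0.004 -1.   ] F [ 0.64 -0.2   0.46] T [ 0.017  0.046 -0.012] g 0.821 j [-0.34  0.36  1.    1.87 -0.35  1.1  -0.08]
t 4.22 p [ 0.4529 -0.2951  0.0806] yaw 40.23 tilt [ 0.008  0.004 -1.   ] F [ 0.34  0.18 -0.52] T [-0.002 -0.023  0.027] g 0.818 j [-0.34  0.36  1.    1.87 -0.35  1.1  -0.08]
[260.0022628  206.15279915]
```

View pics/w4.png

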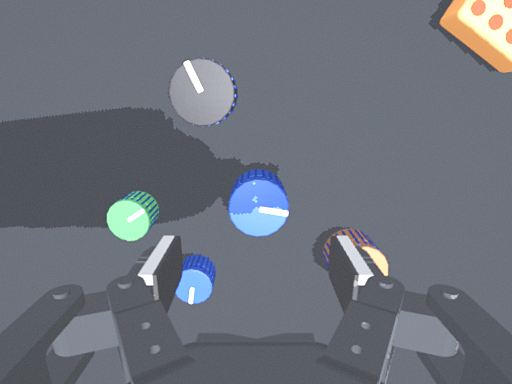

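Run:
```python
from h import *
crop('w4',218,160,298,250,7,'w4c')
```

```text
(no output)
```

View pics/w4c.png

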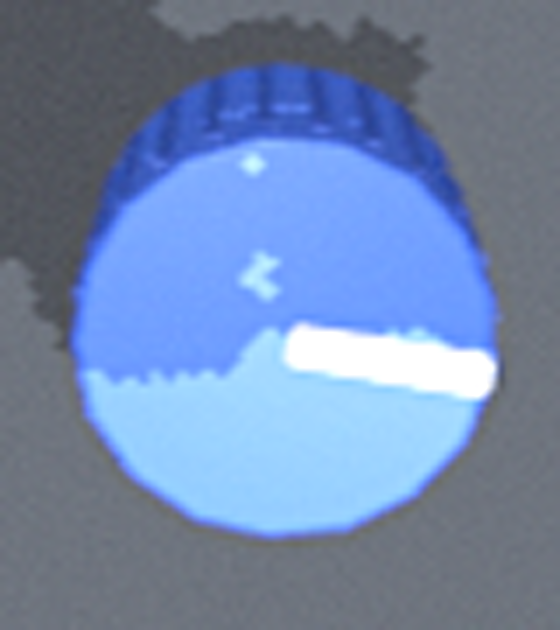

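Run:
```python
from h import *
im,ci=load('w4')
g=lambda x,y:(218+(x+.5)/7-.5,160+(y+.5)/7-.5)
c=atz(ci,*g(286,337),.038);print('c',c)
w3=load('w3')[1];g3=lambda x,y:(212+(x+.5)/8-.5,75+(y+.5)/8-.5)
print(tri((ci,*g(286,337)),(w3,*g3(323,320))))
a,b=[atz(ci,*g(*q),.038) for q in((298,346),(488,375))];d=(b-a);print('ptr yaw',np.degrees(np.arctan2(d[1],d[0])))
d=b-c;print('ptr yaw',np.degrees(np.arctan2(d[1],d[0])))
# shaft two wrist views height
i1=load('w1')[1];i2=load('w2')[1]
q1=lambda x,y:(225+(x+.5)/8-.5,110+(y+.5)/8-.5);q2=lambda x,y:(223+(x+.5)/10-.5,65+(y+.5)/10-.5)
print('corner',tri((i1,*q1(348,378)),(i2,*q2(502,436))))
print('left',tri((i1,*q1(220,332)),(i2,*q2(287,360))))
plan([.4468,-.303,.03],40)
```

```text
c [ 0.44528293 -0.30239516  0.038     ]
(array([ 0.44573596, -0.30196362,  0.03981973]), [np.float64(1.3758956691337483e-05), np.float64(1.375895669134268e-05)])
ptr yaw -59.115877197758905
ptr yaw -61.181281170503865
corner (array([0.49195315, 0.00458778, 0.09453162]), [np.float64(4.706629627774464e-05), np.float64(4.706629627759084e-05)])
left (array([0.47785128, 0.00694557, 0.09181264]), [np.float64(0.00025944042356150916), np.float64(0.00025944042356155914)])
n 1 dist 0.05155198417763292 turn [ 0.1 -0.5  0.2]
[np.float64(-10.2), np.float64(1.9), np.float64(50.5), np.float64(0.12), np.float64(-0.52), np.float64(0.23)],
```

Request:
step_arm:
  motion:
    - [-10, 2, 34, 0, -0.5, 0]
    - [0, 0, 33, 0, 0, 0]
    - [0, 0, 0, 0, 0, 0]

```text
clock: 4.6
position: [0.448, -0.3032, 0.0146]
ee_rot: [0.939, 0.344, 0.003, 0.001]
ft_force: [-0.7, 0.6, -1.1]
grip_width: 0.823
```

Run:
```python
from h import *
st(); plan([.4466,-.3027,.012],40)
```

```text
t 4.6 p [ 0.448  -0.3032  0.0146] yaw 40.28 tilt [ 0.006 -0.001 -1.   ] F [-0.67  0.6  -1.06] T [ 0.004 -0.007 -0.001] g 0.823 j [-0.25  0.46  0.92  1.92 -0.44  0.98  0.01]
n 1 dist 0.0029617646078775924 turn [ 0.3 -0.3  0.3]
[np.float64(-0.7), np.float64(-1.3), np.float64(2.5), np.float64(0.27), np.float64(-0.25), np.float64(0.28)],
```

Request:
step_arm:
  motion:
    - [-1, -1, 2.5, 0.3, -0.3, 0]
    - [0, 0, 0, 0, 0, 0]
    - [0, 0, 0, 0, 0, 0]
    - [0, 0, 0, 0, 0, 0]
    - [0, 0, 0, 0, 0, 0]
    - [0, 0, 0, 0, 0, 0]
  jaw: 40
  force: 50

```text
clock: 5.35
position: [0.4486, -0.3044, 0.0162]
ee_rot: [0.939, 0.344, 0.002, 0.001]
ft_force: [-0.1, -0.0, 0.0]
grip_width: 0.466
```

Run:
```python
from h import *
st(); plan([.447,-.303,.09],40)
```

```text
t 5.35 p [ 0.4486 -0.3044  0.0162] yaw 40.27 tilt [ 0.004 -0.001 -1.   ] F [-0.06 -0.04  0.05] T [0.008 0.031 0.019] g 0.466 j [-0.25  0.46  0.93  1.91 -0.44  0.98  0.01]
n 2 dist 0.07379265448877009 turn [ 0.2 -0.1  0.3]
[np.float64(-0.1), np.float64(-0.9), np.float64(-36.9), np.float64(0.1), np.float64(-0.06), np.float64(0.13)], [np.float64(-0.1), np.float64(-1.0), np.float64(-36.9), np.float64(0.1), np.float64(-0.06), np.float64(0.13)],
```

Run:
```python
from h import *
im,ci=snap('wrist','w5'); snap('top','t5')
```

```text
(no output)
```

View pics/w5.png

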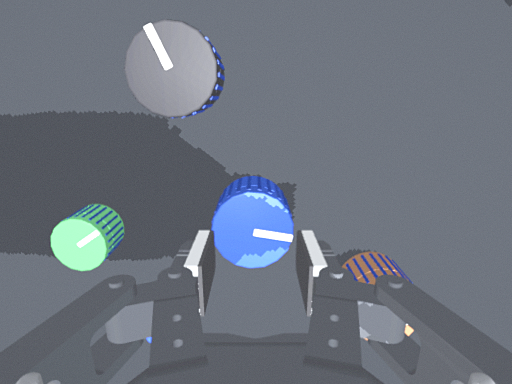

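Run:
```python
from h import *
im,ci=load('w5');p,R,o=toolpose();st()
for x in (-11,0,11):
  for y in(-20,20):
    print(x,y,[proj(ci,p+R.apply(np.array([x,y,z])/1e3)).round() for z in(0,-19,-30)])
c=atz(ci,253,228,.038);print(c,R.inv().apply(c-p))
crop('w5',170,160,340,320,4.5,'w5c')
```

```text
t 5.45 p [ 0.4486 -0.3044  0.0162] yaw 40.27 tilt [ 0.004 -0.001 -1.   ] F [-0.13 -0.83 -0.45] T [0.002 0.001 0.042] g 0.469 j [-0.25  0.46  0.93  1.91 -0.44  0.98  0.01]
-11 -20 [array([227., 231.]), array([224., 244.]), array([222., 253.])]
-11 20 [array([290., 231.]), array([294., 244.]), array([296., 253.])]
0 -20 [array([226., 214.]), array([223., 226.]), array([221., 235.])]
0 20 [array([291., 214.]), array([294., 226.]), array([297., 234.])]
11 -20 [array([226., 198.]), array([222., 208.]), array([220., 215.])]
11 20 [array([291., 197.]), array([295., 208.]), array([298., 215.])]
[ 0.44661741 -0.30176329  0.038     ] [ 0.00024698 -0.00316845 -0.02181047]
```

View pics/w5c.png

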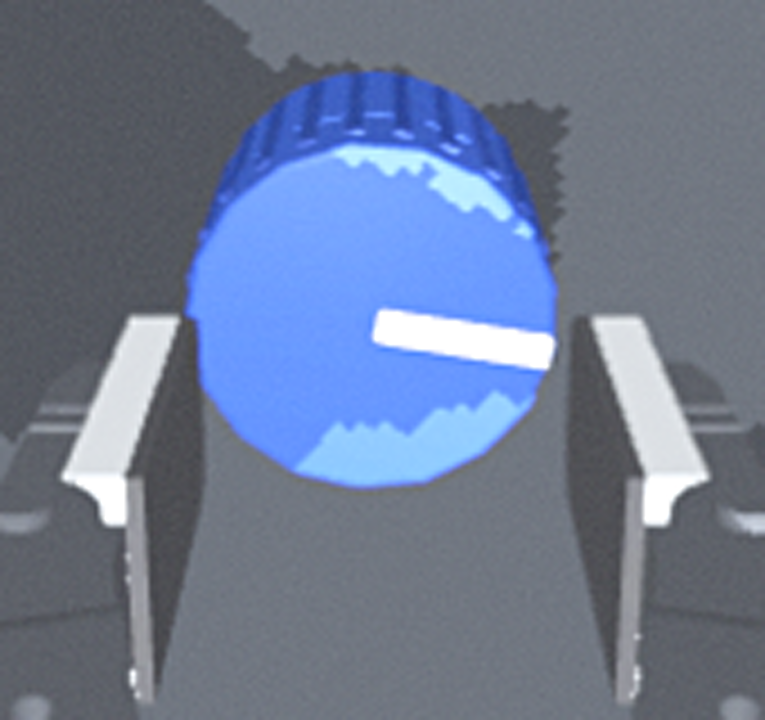

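Request:
step_arm:
  motion:
    - [0, -2, 4, 0, 0, 0]
    - [0, 0, 0, 0, 0, 0]
    - [0, 0, 0, 0, 0, 0]
    - [0, 0, 0, 0, 0, 0]
  jaw: 0
  force: 50

```text
clock: 5.95
position: [0.447, -0.3027, 0.0117]
ee_rot: [0.939, 0.344, 0.001, 0.001]
ft_force: [-0.1, 0.1, -0.8]
grip_width: 0.002
```

Run:
```python
from h import *
st(); im,ci=snap('wrist','w6');crop('w6',170,160,340,320,4.5,'w6c')
```

```text
t 5.95 p [ 0.447  -0.3027  0.0117] yaw 40.26 tilt [ 0.003 -0.001 -1.   ] F [-0.1   0.08 -0.79] T [ 0.004  0.011 -0.01 ] g 0.002 j [-0.25  0.46  0.92  1.92 -0.44  0.97  0.01]
```

View pics/w6c.png

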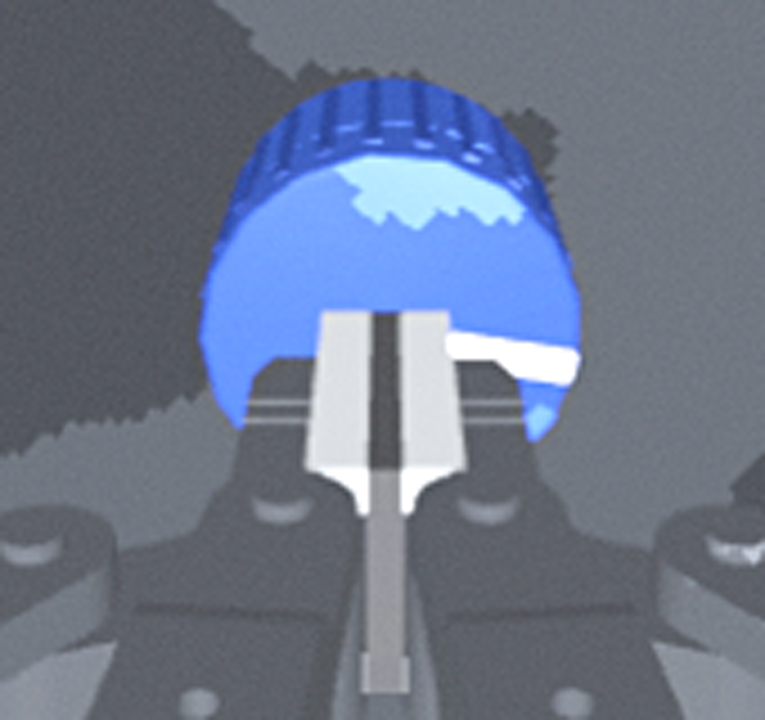

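Run:
```python
from h import *
im,s=snap('scene','s6');im,t=snap('top','t6');p,R,o=toolpose();st()
for z in(0,-.019,-.045,-.073): X=p+R.apply([0,0,z]);print(z,proj(s,X).round(1),proj(t,X).round(1))
crop('s6',100,200,220,300,6.5,'s6c');crop('t6',280,180,380,260,8,'t6c')
```

```text
t 6.1 p [ 0.447  -0.3027  0.0117] yaw 40.26 tilt [ 0.004 -0.001 -1.   ] F [ 0.15 -0.47 -0.52] T [ 0.054  0.005 -0.015] g 0.003 j [-0.25  0.46  0.92  1.92 -0.44  0.97  0.01]
0 [164.1 286.3] [335.8 229.8]
-0.019 [162.2 284. ] [336.8 229.1]
-0.045 [159.5 280.7] [338.3 228. ]
-0.073 [156.4 276.9] [340.  226.7]
```

View pics/s6c.png

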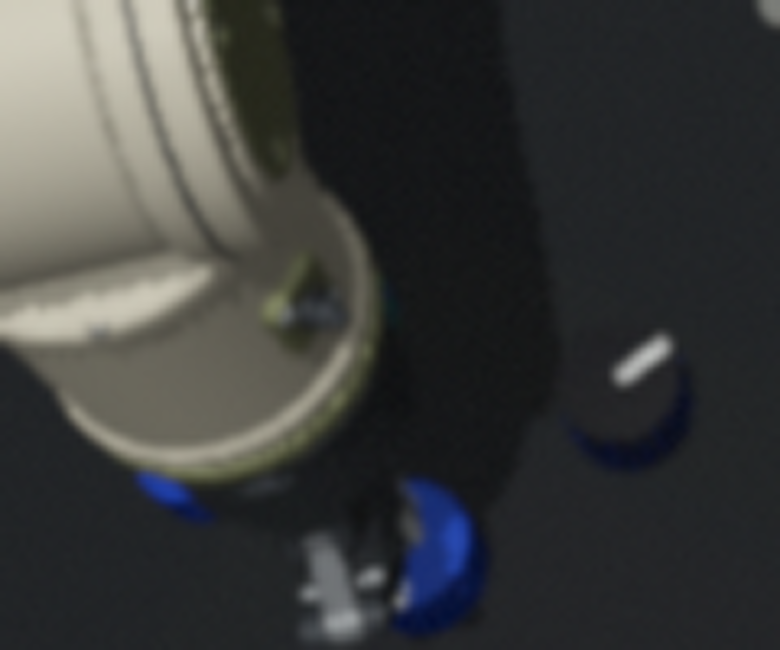

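View pics/t6c.png

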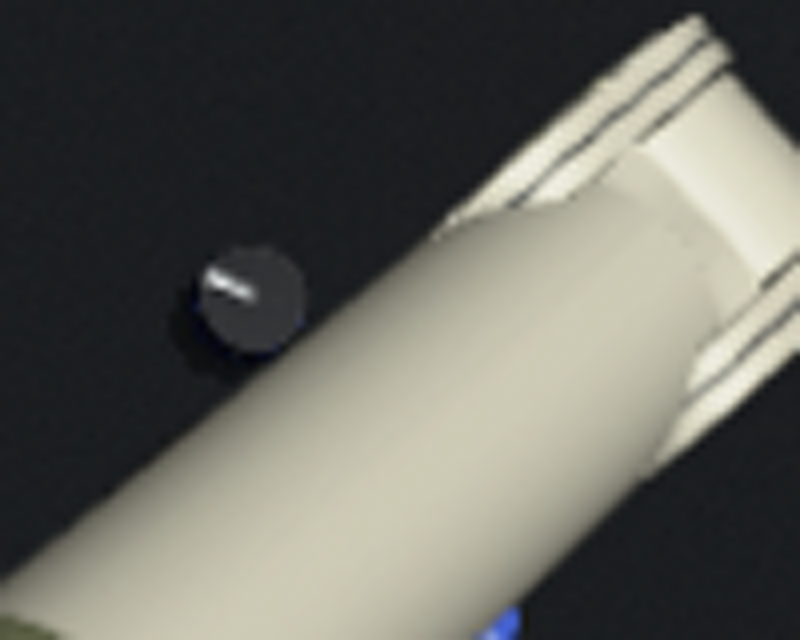

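Run:
```python
from h import *
crop('s6',130,260,190,305,13,'s6d')
im,s=load('s6'); p,R,o=toolpose()
big=cv2.imread('pics/s6d.png')
for x in(-33,-22,-11,0,11):
  for z in(0,-20,-40):
    q=proj(s,p+R.apply(np.array([x,0,z])/1e3)); q=((q-[130,260]+.5)*13-.5).astype(int); cv2.circle(big,tuple(int(a) for a in q),3,(0,0,255) if z==0 else (0,255,0) if z==-20 else (0,255,255),-1)
cv2.imwrite('pics/s6d2.png',big)
```

```text
(no output)
```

View pics/s6d2.png

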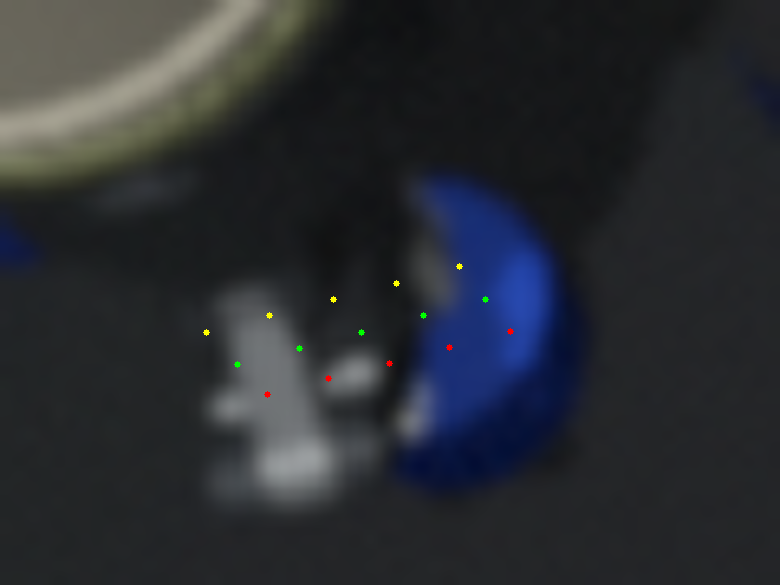

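Run:
```python
from h import *
p,R,o=toolpose();ci=manip.camera_info('wrist');Rc=np.array(ci['R']);c=-Rc.T@np.array(ci['t'])
print('cam in tool',R.inv().apply(c-p),'axis',R.inv().apply(Rc[2]),c)
w=load('w6')[1]
for u,v in((255.6,229.3),(255.6,264)):
  for x in(-.011,0,.011):
    # intersect with tool plane x = const
    oo,d=ray(w,u,v);oo=R.inv().apply(oo-p);d=R.inv().apply(d);k=(x-oo[0])/d[0];print(u,v,x,oo+k*d)
im=cv2.imread('pics/w6.png');print(im.shape)
```

```text
cam in tool [ 0.06894172 -0.00193154 -0.18263284] axis [-2.77979203e-01 -5.56951749e-04  9.60586931e-01] [ 0.49772932 -0.25645229  0.19450264]
255.6 229.3 -0.011 [-0.011      -0.00183128  0.00248039]
255.6 229.3 0 [ 0.         -0.00184944 -0.02298675]
255.6 229.3 0.011 [ 0.011      -0.00186761 -0.04845389]
255.6 264 -0.011 [-0.011      -0.00189154 -0.04127414]
255.6 264 0 [ 0.         -0.00190141 -0.06072015]
255.6 264 0.011 [ 0.011      -0.00191128 -0.08016615]
(384, 512, 3)
```

View pics/w6.png

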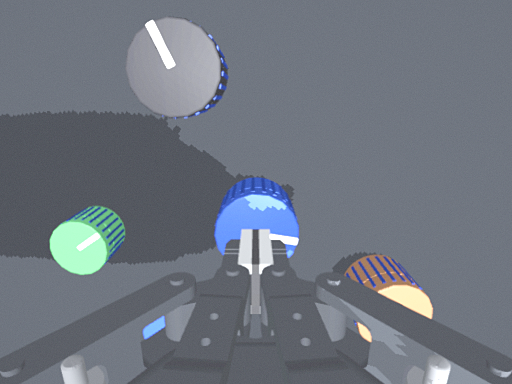

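The gripper shut fully, with no force, above the knob. In the wrist view the finger ends sit about 45 mm behind the reported TCP, so the stated tool offset doesn't match. I'll reopen and descend in small steps, watching the force and the picture.

Request:
step_arm:
  motion:
    - [0, 0, 0, 0, 0, 0]
    - [0, 0, 0, 0, 0, 0]
    - [0, 0, 0, 0, 0, 0]
    - [0, 0, 0, 0, 0, 0]
  jaw: 70

```text
clock: 6.6
position: [0.4471, -0.3027, 0.0118]
ee_rot: [0.939, 0.344, 0.001, 0.001]
ft_force: [-0.5, -0.7, 0.7]
grip_width: 0.815
```

Request:
step_arm:
  motion:
    - [0, 0, 4, 0, 0, 0]
    - [0, 0, 4, 0, 0, 0]

```text
clock: 6.85
position: [0.4473, -0.3027, 0.0035]
ee_rot: [0.939, 0.344, 0.002, 0.001]
ft_force: [-0.2, 0.4, -0.1]
grip_width: 0.818
```

Run:
```python
from h import *
st(); im,ci=snap('wrist','w7');im,ci=snap('scene','s7');crop('s7',120,250,190,305,11,'s7c')
```

```text
t 6.85 p [ 0.4473 -0.3027  0.0035] yaw 40.27 tilt [ 0.004 -0.001 -1.   ] F [-0.23  0.37 -0.05] T [-0.031  0.013 -0.061] g 0.818 j [-0.24  0.47  0.91  1.92 -0.46  0.96  0.02]
```

View pics/w7.png

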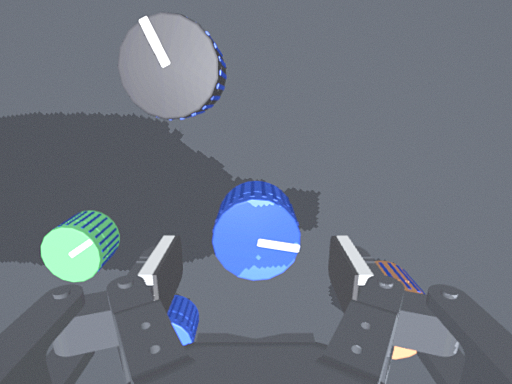

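View pics/s7c.png

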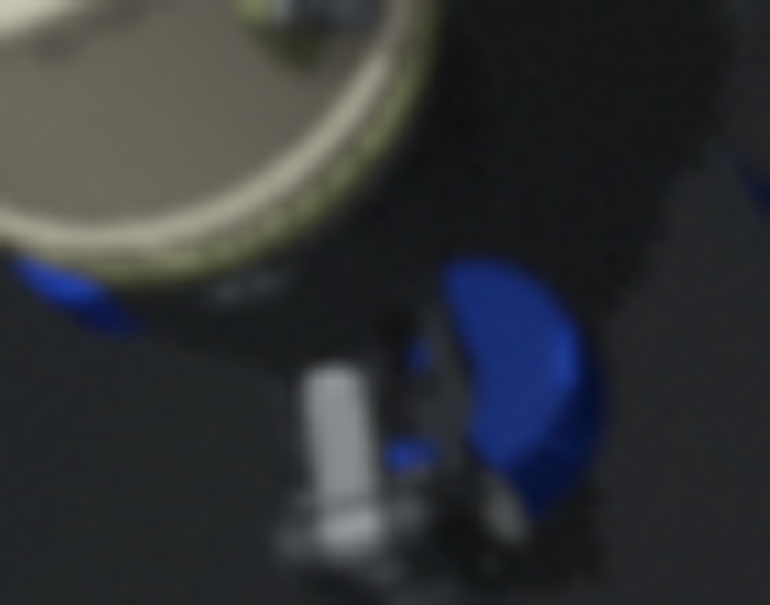

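Request:
step_arm:
  motion:
    - [0, 0, 5, 0, 0, 0]
    - [0, 0, 5, 0, 0, 0]
    - [0, 0, 5, 0, 0, 0]

```text
clock: 7.32
position: [0.4471, -0.3027, -0.0126]
ee_rot: [0.939, 0.344, 0.001, 0.001]
ft_force: [0.7, -0.7, -0.2]
grip_width: 0.815
```

Run:
```python
from h import *
st(); im,ci=snap('wrist','w8')
```

```text
t 7.33 p [ 0.4471 -0.3027 -0.0126] yaw 40.27 tilt [ 0.004 -0.001 -1.   ] F [ 0.69 -0.72 -0.15] T [ 0.034 -0.013 -0.04 ] g 0.815 j [-0.22  0.5   0.89  1.93 -0.48  0.93  0.04]
```

View pics/w8.png

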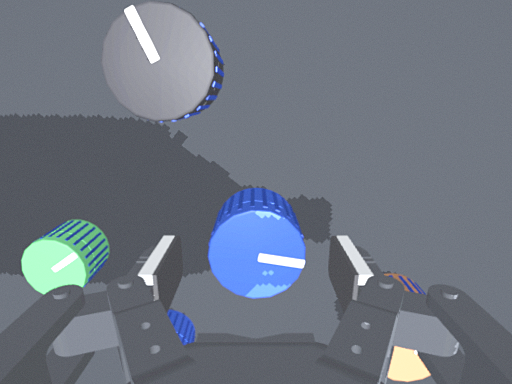

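Request:
step_arm:
  motion:
    - [0, -1, 6, 0, 0, 0]
    - [0, 0, 6, 0, 0, 0]
    - [0, 0, 6, 0, 0, 0]

```text
clock: 7.75
position: [0.4463, -0.3017, -0.0323]
ee_rot: [0.939, 0.344, 0.001, 0.001]
ft_force: [-0.2, -0.4, 0.0]
grip_width: 0.823
```

Run:
```python
from h import *
st(); im,ci=snap('wrist','w9')
```

```text
t 7.75 p [ 0.4463 -0.3017 -0.0323] yaw 40.28 tilt [ 0.003 -0.001 -1.   ] F [-0.24 -0.44  0.04] T [-0.05   0.041 -0.057] g 0.823 j [-0.2   0.53  0.86  1.94 -0.51  0.9   0.06]
```

View pics/w9.png

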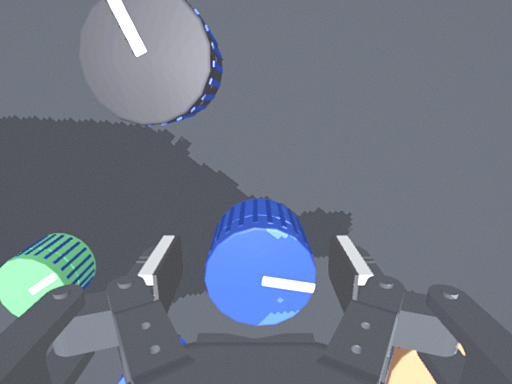

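Run:
```python
from h import *
im,ci=load('w9');p,R,o=toolpose()
c=atz(ci,260,269.5,.038);print(c,R.inv().apply(c-p), 315*.046/110)
# tool axis line in camera at jaw pads bottom edge ends: (182?,240)..; map pad tip edge at z=-.05
for z in(-.04,-.045,-.05,-.055):
  for x in(-.011,.011): print(z,x,proj(ci,p+R.apply([x,-.035,z])).round(1),proj(ci,p+R.apply([x,.035,z])).round(1))
crop('w9',140,220,360,320,3.6,'w9c')
```

```text
[ 0.44822504 -0.29968739  0.038     ] [ 0.00301152  0.0003841  -0.07100447] 0.13172727272727272
-0.04 -0.011 [189.6 262.2] [326.8 261.9]
-0.04 0.011 [186.8 222.1] [329.7 221.8]
-0.045 -0.011 [187.6 267.3] [329.  266.9]
-0.045 0.011 [184.6 226.1] [332.  225.7]
-0.05 -0.011 [185.5 272.6] [331.3 272.2]
-0.05 0.011 [182.3 230.3] [334.6 229.9]
-0.055 -0.011 [183.3 278.3] [333.8 277.9]
-0.055 0.011 [179.8 234.8] [337.3 234.4]
```

View pics/w9c.png

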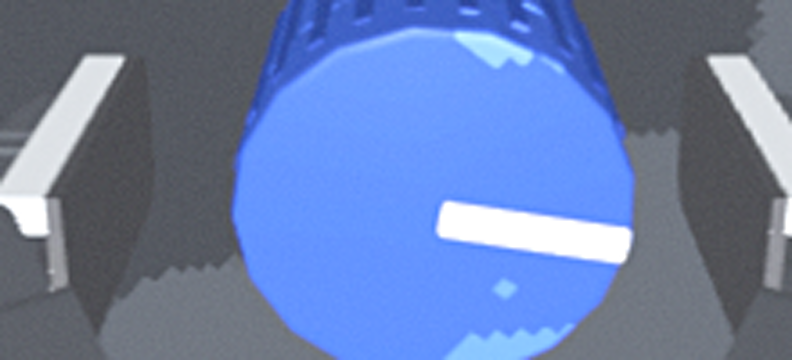

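Request:
step_arm:
  motion:
    - [3, 0, 4.5, 0, 0, 0]
    - [0, 0, 0, 0, 0, 0]

```text
clock: 8.05
position: [0.4483, -0.2992, -0.038]
ee_rot: [0.939, 0.344, 0.001, 0.001]
ft_force: [0.6, 0.0, -0.4]
grip_width: 0.82
```

Request:
step_arm:
  motion:
    - [0, 0, 0, 0, 0, 0]
    - [0, 0, 0, 0, 0, 0]
    - [0, 0, 0, 0, 0, 0]
    - [0, 0, 0, 0, 0, 0]
  jaw: 30
  force: 50

```text
clock: 8.55
position: [0.4486, -0.2995, -0.0375]
ee_rot: [0.939, 0.344, 0.001, 0.001]
ft_force: [0.5, 0.4, -0.7]
grip_width: 0.521
```

Run:
```python
from h import *
st(); im,ci=snap('wrist','w10')
```

```text
t 8.55 p [ 0.4486 -0.2995 -0.0375] yaw 40.28 tilt [ 0.003 -0.001 -1.   ] F [ 0.51  0.39 -0.74] T [ 0.022 -0.003  0.011] g 0.521 j [-0.2   0.54  0.85  1.94 -0.52  0.89  0.06]
```

View pics/w10.png

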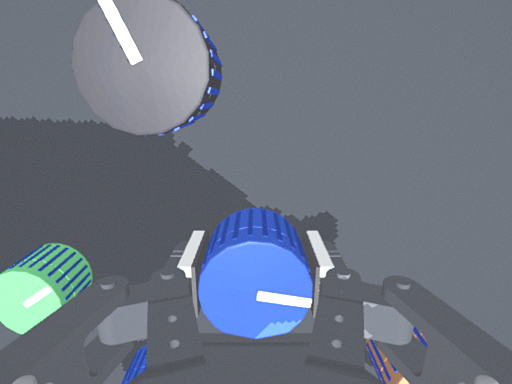

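Request:
step_arm:
  motion:
    - [0, 0, -30, 0, 0, 0]
    - [0, 0, -50, 0, 0, 0]
    - [0, 0, -50, 0, 0, 0]
    - [0, 0, -40, 0, 0, 0]
    - [0, 0, 0, 0, 0, 0]

```text
clock: 9.22
position: [0.4473, -0.2992, 0.1368]
ee_rot: [0.939, 0.344, 0.0, 0.0]
ft_force: [0.6, -0.3, -1.3]
grip_width: 0.523
```

Run:
```python
from h import *
st(); im,ci=snap('wrist','w11')
p,R,o=toolpose();Rc=np.array(ci['R']);c=-Rc.T@np.array(ci['t']);print('cam in tool',R.inv().apply(c-p))
```

```text
t 9.22 p [ 0.4473 -0.2992  0.1368] yaw 40.24 tilt [ 0.001  0.    -1.   ] F [ 0.65 -0.29 -1.26] T [ 0.032  0.004 -0.022] g 0.523 j [-0.4   0.28  1.06  1.81 -0.26  1.2  -0.13]
cam in tool [ 0.06882548 -0.00126047 -0.18430851]
```

View pics/w11.png

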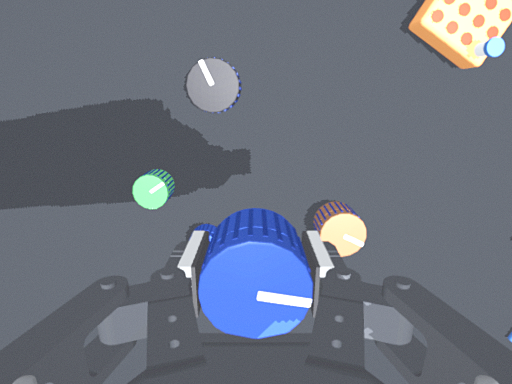

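Run:
```python
from h import *
crop('w11',185,200,330,345,5,'w11c')
```

```text
(no output)
```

View pics/w11c.png

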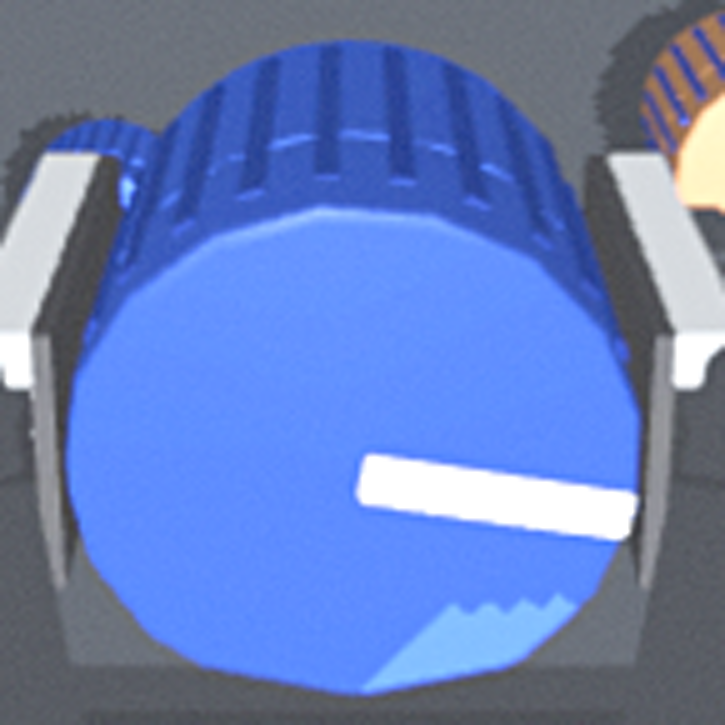

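Run:
```python
from h import *
from scipy.optimize import least_squares
im,ci=load('w11');p,R,o=toolpose();Rc=np.array(ci['R']);cam=-Rc.T@np.array(ci['t'])
g=lambda x,y:(185+(x+.5)/5-.5,200+(y+.5)/5-.5)
# fit circle radius 23mm: extremes as points on ellipse
E=[(66,450),(640,440),(330,208),(358,692),(130,300),(545,270),(130,610),(545,640)]
def res(v,zfix=None):
  X=v; th=np.linspace(0,2*np.pi,721)
  P=np.array([proj(ci,[X[0]+.023*np.cos(t),X[1]+.023*np.sin(t),X[2]]) for t in th])
  return [np.min(np.hypot(*(P-g(*e)).T)) for e in E]
r=least_squares(res,[.447,-.299,.21],diff_step=1e-4);print(r.x,np.round(r.fun,2),'in tool',R.inv().apply(r.x-p),'cam in tool',R.inv().apply(cam-p))
z=r.x[2]
a,b=[atz(ci,*g(*q),z) for q in((365,478),(630,516))];d=b-a;print('yaw',np.degrees(np.arctan2(d[1],d[0])));d=b-r.x;print(np.degrees(np.arctan2(d[1],d[0])),'ci rel tool yaw')
i2=load('w2')[1]
```

```text
[ 0.44128255 -0.30167423  0.20981787] [0.39 0.27 0.25 1.24 0.21 0.09 0.65 0.89] in tool [-0.00615432 -0.00112258 -0.07459958] cam in tool [ 0.06882548 -0.00126047 -0.18430851]
yaw -59.59010896704814
-61.85819916303718 ci rel tool yaw
```

Run:
```python
from h import *
from scipy.optimize import least_squares
p,R,o=toolpose()
def fit(ci,E,z,x0):
  def res(v):
    th=np.linspace(0,2*np.pi,721);P=np.array([proj(ci,[v[0]+.0228*np.cos(t),v[1]+.0228*np.sin(t),z]) for t in th])
    return [np.min(np.hypot(*(P-e).T)) for e in E]
  r=least_squares(res,x0,diff_step=1e-4);return r.x,r.fun
ci=load('w11')[1];g=lambda x,y:(185+(x+.5)/5-.5,200+(y+.5)/5-.5)
E=[g(*e) for e in[(66,450),(640,440),(330,208),(358,692),(130,300),(545,270),(130,610),(545,640)]]
for z in(.206,.209,.212,.215):
  x,f=fit(ci,E,z,[.447,-.299]);print(z,x,np.round(f,2),R.inv().apply(np.array([*x,z])-p).round(4))
ci=load('w9')[1];g=lambda x,y:(140+(x+.5)/3.6-.5,220+(y+.5)/3.6-.5)
E=[g(*e) for e in[(235,200),(632,190),(420,28),(305,55),(545,65),(262,280)]]
p9=np.array([.4463,-.3017,-.0323])
for z in(.036,.038,.04):
  x,f=fit(ci,E,z,[.447,-.299]);print(z,x,np.round(f,2),R.inv().apply(np.array([*x,z])-p9).round(4))
```

```text
0.206 [ 0.43942878 -0.3031276 ] [2.54 2.83 1.49 1.09 1.72 1.99 2.91 3.39] [-0.0085 -0.0012 -0.0708]
0.209 [ 0.44087569 -0.3019745 ] [1.21 1.25 0.53 0.47 0.63 0.8  1.45 1.78] [-0.0067 -0.0012 -0.0738]
0.212 [ 0.4423693  -0.30078025] [0.28 0.46 0.65 1.91 0.64 0.64 0.17 0.21] [-0.0047 -0.0011 -0.0768]
0.215 [ 0.4437964  -0.29963575] [1.7  2.16 1.68 3.62 1.81 1.89 1.67 1.64] [-0.0029 -0.0011 -0.0798]
0.036 [ 0.44431953 -0.30282045] [0.61 0.55 0.75 2.42 2.24 1.72] [-0.0023 -0.0005 -0.0683]
0.038 [ 0.44501629 -0.30238037] [1.14 0.71 0.66 2.5  2.56 2.73] [-0.0015 -0.0004 -0.0703]
0.04 [ 0.44571495 -0.30188937] [1.79 1.88 0.69 2.46 2.91 3.8 ] [-0.0006 -0.0003 -0.0723]
```

Run:
```python
from h import *
plan([.465,-.11,.135],92)
```

```text
n 6 dist 0.189385880778395 turn [ -0.1  -0.  -51.7]
[np.float64(22.6), np.float64(-22.0), np.float64(0.1), np.float64(-0.02), np.float64(-0.0), np.float64(-8.62)], [np.float64(25.7), np.float64(-18.4), np.float64(0.1), np.float64(-0.02), np.float64(-0.0), np.float64(-8.62)], [np.float64(28.1), np.float64(-14.3), np.float64(0.0), np.float64(-0.02), np.float64(-0.0), np.float64(-8.62)], [np.float64(30.0), np.float64(-9.9), np.float64(0.0), np.float64(-0.02), np.float64(-0.0), np.float64(-8.62)], [np.float64(31.1), np.float64(-5.3), np.float64(0.0), np.float64(-0.02), np.float64(-0.0), np.float64(-8.62)], [np.float64(31.6), np.float64(-0.6), np.float64(0.0), np.float64(-0.02), np.float64(-0.0), np.float64(-8.62)],
```

Request:
step_arm:
  motion:
    - [22, -22, 0, 0, 0, -8.5]
    - [26, -18, 0, 0, 0, -8.5]
    - [28, -14, 0, 0, 0, -8.5]
    - [30, -10, 0, 0, 0, -8.5]
    - [31, -5, 0, 0, 0, -8.5]
    - [31, -1, 0, 0, 0, -8.5]

```text
clock: 10.02
position: [0.4588, -0.106, 0.1272]
ee_rot: [0.691, 0.723, -0.005, -0.005]
ft_force: [0.6, 0.1, -0.5]
grip_width: 0.523
```

Run:
```python
from h import *
st();plan([.482,.0113,.12],143.7,maxdeg=8)
```

```text
t 10.03 p [ 0.4588 -0.106   0.1272] yaw 92.63 tilt [-0.013  0.    -1.   ] F [ 0.63  0.13 -0.51] T [0.006 0.023 0.05 ] g 0.523 j [-0.7   0.03  0.86  1.96 -0.03  1.17  0.21]
n 7 dist 0.1198172611118167 turn [ -0.7  -0.4 -51.1]
[np.float64(16.6), np.float64(4.1), np.float64(1.0), np.float64(-0.1), np.float64(-0.05), np.float64(-7.3)], [np.float64(15.9), np.float64(6.2), np.float64(1.0), np.float64(-0.1), np.float64(-0.05), np.float64(-7.3)], [np.float64(15.0), np.float64(8.1), np.float64(1.0), np.float64(-0.1), np.float64(-0.05), np.float64(-7.3)], [np.float64(13.9), np.float64(10.0), np.float64(1.0), np.float64(-0.1), np.float64(-0.05), np.float64(-7.3)], [np.float64(12.5), np.float64(11.7), np.float64(1.0), np.float64(-0.1), np.float64(-0.05), np.float64(-7.3)], [np.float64(10.9), np.float64(13.1), np.float64(1.0), np.float64(-0.1), np.float64(-0.05), np.float64(-7.3)], [np.float64(9.2), np.float64(14.4), np.float64(1.0), np.float64(-0.1), np.float64(-0.05), np.float64(-7.3)],
```

Request:
step_arm:
  motion:
    - [17, 4, 0, -0.1, 0, -7.3]
    - [16, 6, 0, -0.1, 0, -7.3]
    - [15, 8, 0, -0.1, 0, -7.3]
    - [14, 10, 0, -0.1, 0, -7.3]
    - [12.5, 12, 0, -0.1, 0, -7.3]
    - [11, 13, 0, -0.1, 0, -7.3]
    - [9, 14, 0, -0.1, 0, -7.3]
    - [0, 0, 0, 0, 0, 0]

```text
clock: 11.02
position: [0.4718, 0.0191, 0.1152]
ee_rot: [0.294, 0.956, -0.002, -0.011]
ft_force: [0.7, -0.4, -0.6]
grip_width: 0.523
```

Run:
```python
from h import *
st();plan([.482,.0113,.07],143.7,maxdeg=8)
```

```text
t 11.03 p [0.4718 0.0191 0.1152] yaw 145.8 tilt [-0.021  0.003 -1.   ] F [ 0.67 -0.37 -0.62] T [-0.008 -0.005 -0.001] g 0.523 j [-0.81  0.07  0.72  1.96 -0.05  1.15  0.9 ]
n 1 dist 0.04696749070513572 turn [-0.6 -1.1  2.1]
[np.float64(-13.6), np.float64(-0.3), np.float64(44.9), np.float64(-0.58), np.float64(-1.09), np.float64(2.11)],
```

Request:
step_arm:
  motion:
    - [-7, 0, 20, -0.3, -0.5, 1]
    - [-6, 0, 20, -0.3, -0.5, 1]
    - [0, 0, 0, 0, 0, 0]
    - [0, 0, 0, 0, 0, 0]

```text
clock: 11.52
position: [0.4799, 0.0085, 0.0722]
ee_rot: [0.317, 0.948, -0.001, -0.002]
ft_force: [0.4, -0.6, 0.2]
grip_width: 0.526
```

Run:
```python
from h import *
st();plan([.482,.0113,.072],143.7,maxdeg=8)
snap('wrist','w12');snap('scene','s12');snap('top','t12');crop('s12',205,120,295,195,8,'s12c')
```

```text
t 11.53 p [0.4799 0.0085 0.0722] yaw 143.02 tilt [-0.005 -0.001 -1.   ] F [ 0.37 -0.57  0.19] T [ 0.015 -0.004 -0.013] g 0.526 j [-0.79  0.14  0.73  2.01 -0.11  1.04  0.92]
n 1 dist 0.0034736063557751955 turn [-0.2 -0.2 -0.7]
[np.float64(0.0), np.float64(3.5), np.float64(0.2), np.float64(-0.19), np.float64(-0.19), np.float64(-0.68)],
```

View pics/s12c.png

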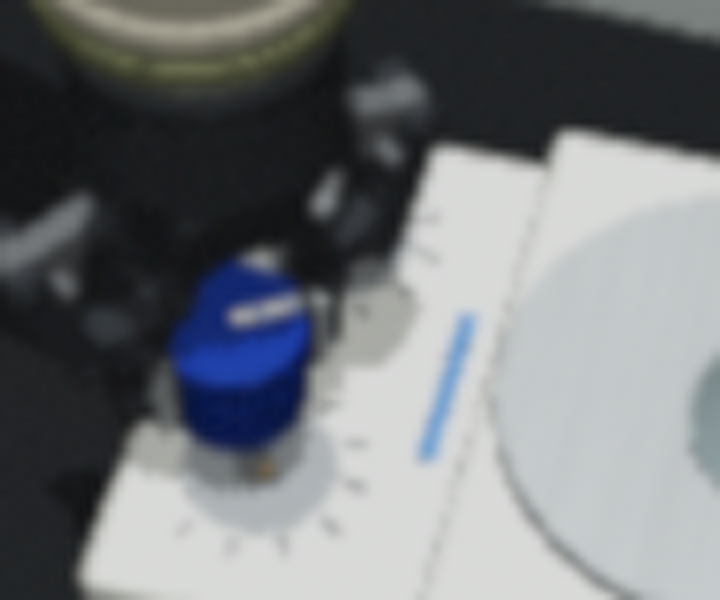

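View pics/w12.png

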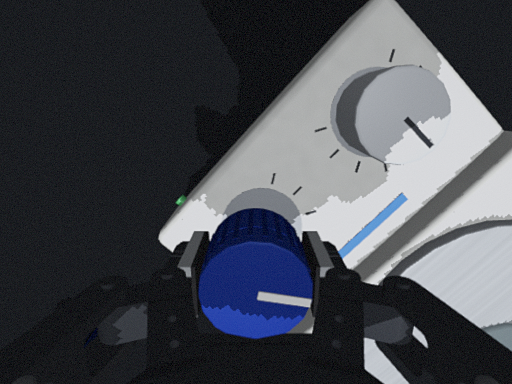

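Run:
```python
from h import *
im,s=load('s12');p,R,o=toolpose();big=cv2.imread('pics/s12c.png')
def circ(c,z,col,r=.023):
  P=[((proj(s,[c[0]+r*np.cos(t),c[1]+r*np.sin(t),z])-[205,120]+.5)*8-.5) for t in np.linspace(0,6.3,60)];cv2.polylines(big,[np.int32(P)],False,col,1)
k=p+R.apply([-.0042,-.001,0]);print(k)
z=p[2]+.0375
circ(k,z+.038,(0,255,255));circ(k,z,(0,255,255))
sh=(.4847,.008);circ(sh,.07,(0,0,255),.008);circ(sh,.092,(0,0,255),.008)
cv2.imwrite('pics/s12d.png',big)
```

```text
[0.48309362 0.00573284 0.07248144]
```

View pics/s12d.png

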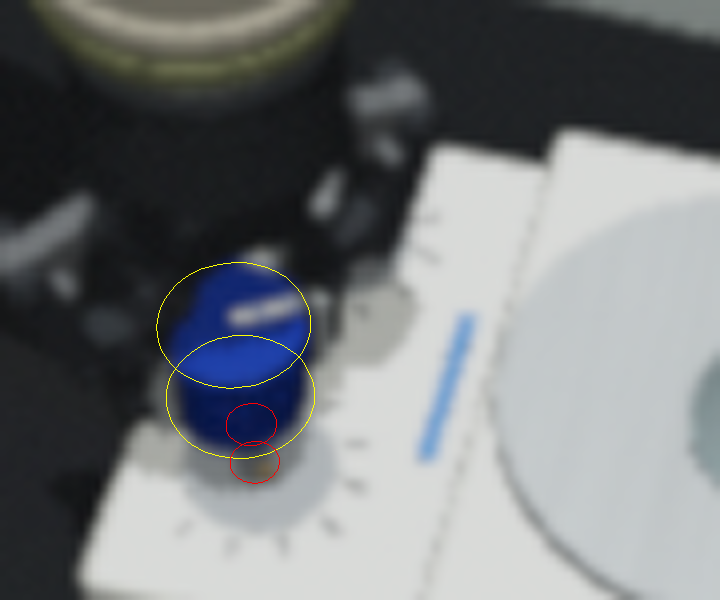

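Request:
step_arm:
  motion:
    - [0, 3, 4, -0.2, -0.2, -0.7]
    - [0, 0, 4, 0, 0, 0]
    - [0, 0, 4, 0, 0, 0]

```text
clock: 12.05
position: [0.4829, 0.0122, 0.0607]
ee_rot: [0.31, 0.951, 0.001, 0.001]
ft_force: [0.4, -0.2, -1.1]
grip_width: 0.523
```

Run:
```python
from h import *
st();plan([.482,.0113,.0575],143.7)
```

```text
t 12.05 p [0.4829 0.0122 0.0607] yaw 143.88 tilt [ 0.003  0.002 -1.   ] F [ 0.36 -0.2  -1.11] T [-0.022 -0.029 -0.033] g 0.523 j [-0.79  0.16  0.72  2.02 -0.12  1.01  0.94]
n 1 dist 0.0034214607923115617 turn [0.2 0.1 0.2]
[np.float64(0.2), np.float64(-1.3), np.float64(3.2), np.float64(0.19), np.float64(0.09), np.float64(0.18)],
```

Request:
step_arm:
  motion:
    - [0, -1, 1.5, 0, 0, 0]
    - [0, 0, 1.5, 0, 0, 0]
    - [0, 0, 1, 0, 0, 0]
    - [0, 0, 1, 0, 0, 0]

```text
clock: 12.55
position: [0.4821, 0.0112, 0.055]
ee_rot: [0.31, 0.951, 0.001, 0.001]
ft_force: [0.0, 0.4, -0.8]
grip_width: 0.523
```

Request:
step_arm:
  motion:
    - [0, 0, 1, 0, 0, 0]
    - [0, 0, 1, 0, 0, 0]

```text
clock: 12.8
position: [0.4825, 0.0113, 0.0533]
ee_rot: [0.31, 0.951, 0.001, 0.001]
ft_force: [0.9, -0.9, 1.4]
grip_width: 0.525
```

Request:
step_arm:
  motion:
    - [0, 0, 1, 0, 0, 0]
    - [0, 0, 1, 0, 0, 0]

```text
clock: 13.05
position: [0.4838, 0.0107, 0.0519]
ee_rot: [0.31, 0.951, 0.002, 0.003]
ft_force: [1.7, -1.7, 3.9]
grip_width: 0.525
```

Request:
step_arm:
  motion:
    - [0, 0, 1, 0, 0, 0]
    - [0, 0, 1, 0, 0, 0]

```text
clock: 13.3
position: [0.4842, 0.0102, 0.0498]
ee_rot: [0.311, 0.951, 0.001, 0.003]
ft_force: [2.5, -2.0, -0.6]
grip_width: 0.521
```

Request:
step_arm:
  motion:
    - [-0.7, 0, 1.5, 0, 0, 0]
    - [-0.3, 0, 1.5, 0, 0, 0]

```text
clock: 13.55
position: [0.4845, 0.0098, 0.0462]
ee_rot: [0.31, 0.951, 0.001, 0.003]
ft_force: [0.7, -0.9, -0.6]
grip_width: 0.527
```

Request:
step_arm:
  motion:
    - [0, 0, 1.5, 0, 0, 0]
    - [0, 0, 1.5, 0, 0, 0]

```text
clock: 13.8
position: [0.4844, 0.0099, 0.0429]
ee_rot: [0.31, 0.951, 0.001, 0.002]
ft_force: [2.2, -1.6, -0.9]
grip_width: 0.522
```

It has slipped onto the flat: the underside is at about 80 mm, and the catches are next.

Request:
step_arm:
  motion:
    - [-0.3, 0, 1.5, 0, 0, 0]
    - [0, 0, 1.5, 0, 0, 0]

```text
clock: 14.05
position: [0.4853, 0.0097, 0.0402]
ee_rot: [0.31, 0.951, 0.002, 0.003]
ft_force: [-0.1, -1.2, 9.8]
grip_width: 0.525
```

Request:
step_arm:
  motion:
    - [0, 0, 2, 0, 0, 0]
    - [0, 0, 2, 0, 0, 0]

```text
clock: 14.3
position: [0.4861, 0.01, 0.037]
ee_rot: [0.31, 0.951, 0.002, 0.003]
ft_force: [0.5, 0.2, 0.9]
grip_width: 0.522
```

Request:
step_arm:
  motion:
    - [0, 0, 2, 0, 0, 0]
    - [0, 0, 1.5, 0, 0, 0]

```text
clock: 14.55
position: [0.4855, 0.0101, 0.0328]
ee_rot: [0.31, 0.951, 0.002, 0.003]
ft_force: [-0.4, -1.1, -1.2]
grip_width: 0.525
```

Request:
step_arm:
  motion:
    - [0, 0, 1.5, 0, 0, 0]

```text
clock: 14.68
position: [0.4856, 0.0101, 0.0321]
ee_rot: [0.31, 0.951, 0.002, 0.003]
ft_force: [-11.5, -0.6, 34.8]
grip_width: 0.522
```

Request:
step_arm:
  motion:
    - [0, 0, 0, 0, 0, 0]

```text
clock: 14.8
position: [0.4856, 0.0101, 0.0324]
ee_rot: [0.31, 0.951, 0.002, 0.002]
ft_force: [0.6, -1.0, -0.4]
grip_width: 0.523
```

Request:
step_arm:
  motion:
    - [0, 0, 0, 0, 0, 0]
    - [0, 0, 0, 0, 0, 0]
    - [0, 0, 0, 0, 0, 0]
  jaw: 60

```text
clock: 15.18
position: [0.4851, 0.0106, 0.0319]
ee_rot: [0.31, 0.951, 0.002, 0.002]
ft_force: [-1.4, -0.6, 0.1]
grip_width: 0.706
```

Run:
```python
from h import *
st();snap('wrist','w13')
```

```text
t 15.18 p [0.4851 0.0106 0.0319] yaw 143.85 tilt [ 0.005  0.003 -1.   ] F [-1.36 -0.55  0.12] T [0.009 0.037 0.   ] g 0.706 j [-0.76  0.21  0.71  2.04 -0.18  0.94  0.98]
```

View pics/w13.png

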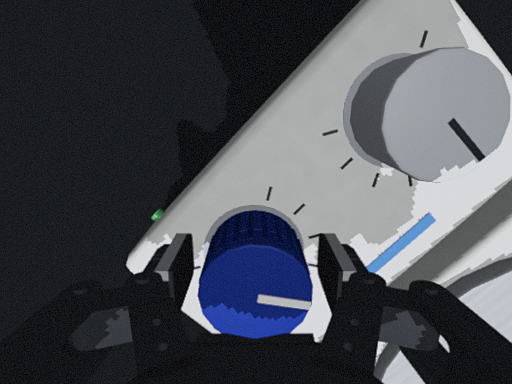

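Both jaws are clear of the knob. I'll lift straight up, retreat, and look again.

Request:
step_arm:
  motion:
    - [0, 0, -10, 0, 0, 0]
    - [0, 0, -30, 0, 0, 0]
    - [0, 0, -50, 0, 0, 0]
    - [0, 0, -40, 0, 0, 0]
    - [45, 0, -10, 0, 0, 0]
    - [55, 0, 0, 0, 0, 0]
    - [55, 0, 0, 0, 0, 0]
    - [0, 0, 0, 0, 0, 0]

```text
clock: 16.23
position: [0.357, 0.1026, 0.1808]
ee_rot: [0.312, 0.95, 0.003, 0.005]
ft_force: [0.5, -0.9, 0.4]
grip_width: 0.701
```

Run:
```python
from h import *
st();snap('wrist','w14');snap('scene','s14');snap('top','t14');crop('s14',210,130,290,190,10,'s14c');crop('t14',185,190,275,245,8,'t14c')
```

```text
t 16.23 p [0.357  0.1026 0.1808] yaw 143.58 tilt [ 0.011  0.003 -1.   ] F [ 0.47 -0.92  0.43] T [-0.027 -0.047 -0.005] g 0.701 j [-0.96 -0.32  0.46  2.1   0.15  1.32  0.38]
```

View pics/s14c.png

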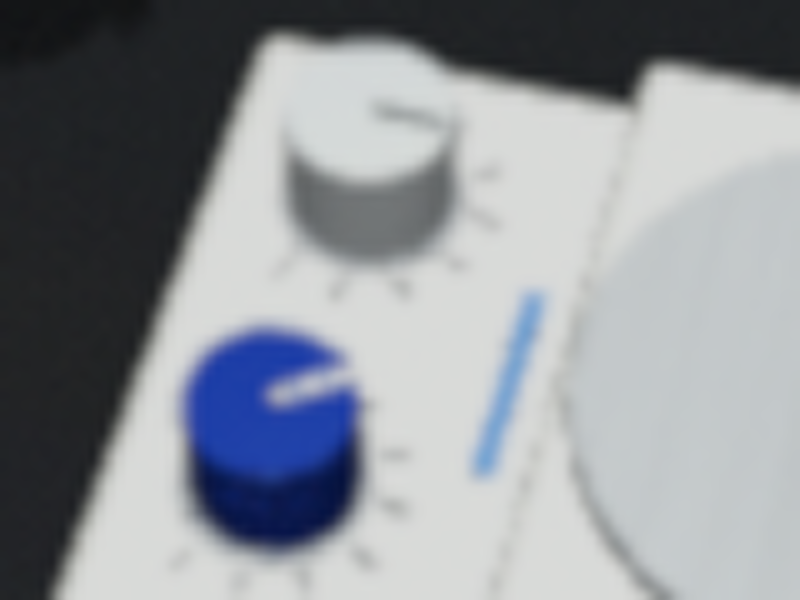

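View pics/t14.png

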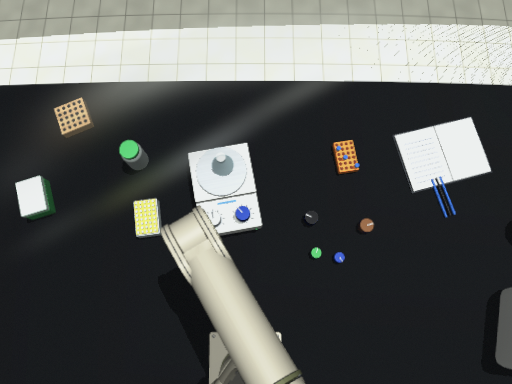

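View pics/s14.png

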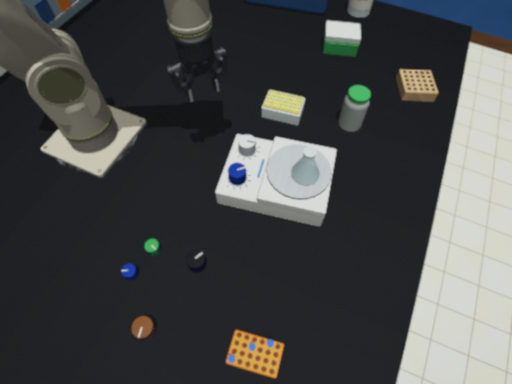

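View pics/t14c.png

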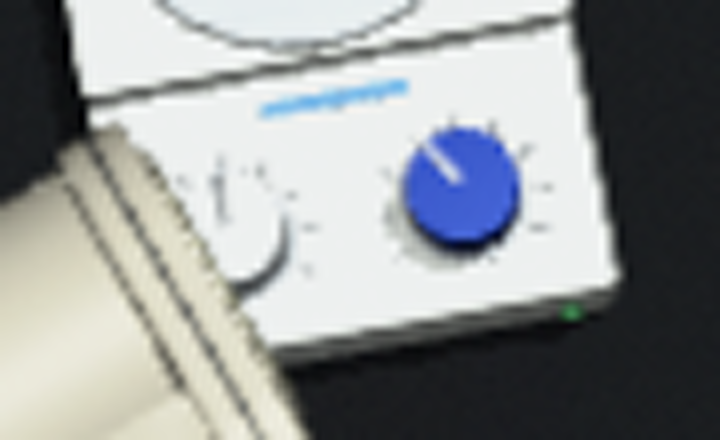

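Run:
```python
from h import *
s=load('s14')[1];t=load('t14')[1]
f=lambda u0,v0,k,c:(u0+(c[0]+.5)/k-.5,v0+(c[1]+.5)/k-.5)
print(tri((s,*f(210,130,10,(271,403))),(t,*f(185,190,8,(462,184)))))
for z in(.108,.118): print(z,atz(s,*f(210,130,10,(271,403)),z)-atz(t,*f(185,190,8,(462,184)),z))
a,b=atz(t,*f(185,190,8,(458,182)),.108),atz(t,*f(185,190,8,(428,145)),.108);d=b-a;print(np.degrees(np.arctan2(d[1],d[0])))
```

```text
(array([0.48829716, 0.00767027, 0.10757788]), [np.float64(0.0006854375038115037), np.float64(0.0006854375038115343)])
0.108 [-0.00074839 -0.00122678  0.        ]
0.118 [ 4.51000292e-03 -6.80995573e-03  1.11022302e-16]
38.79086568225481
```

```bash
python3 -c "
from h import *
st();print(manip.hand_in())"
```

```text
t 16.38 p [0.3596 0.1004 0.1806] yaw 143.28 tilt [ 0.01   0.003 -1.   ] F [ 0.01  0.55 -0.03] T [-0.051  0.004 -0.05 ] g 0.708 j [-0.96 -0.32  0.47  2.1   0.15  1.32  0.38]
the job is handed in; nothing more can be done
None
```

The blue knob is back on the D-shaft and fully home on the deck. I let go, retreated and handed the job in at 16.4 s.

**How it went:** The wrist camera showed the shaft's flat facing about 43°. I turned the knob to match and lowered it in 1–2 mm steps. It slipped onto the flat with under 4 N. It went over the catches with a push that read 9.8 N at its highest between steps, just under the 10–18 N given, so the true peak was probably a little higher. It then met the deck, which read about 35 N at its highest, well under the 80 N limit.

**Last checks:** Two cameras put the knob's top at 107.6 mm, where 108 mm means seated. Its pointer reads about 39°. In the top and scene pictures the flask, bottle, tip box, tube rack and the other knobs are where they were, and the gripper touches nothing.

**What failed or disagreed:**
- **Finger ends:** They are really about 45–50 mm behind the reported TCP, against the text. My first grasp closed on air above the knob without moving it. I then lowered in small steps by picture and force, and the second grasp held.
- **Camera positions:** The wrist camera and the two fixed cameras disagreed by 2–3 mm. The bore's countersink took this up, with no more than about 3 N of side force while it slid on.
- **Side force at the deck:** The deck contact also showed about 11 N sideways for one step. It was gone at the next reading.

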